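# Close a jar of ink rollers with its sealing disc and screw ring

### The job

Close the open jar of ink rollers that stands in the green clamp: first seat the white sealing disc fully in its mouth, knob up, then bring the screw ring over it and turn it clockwise until it is hand-tight and holds the disc down. Press only lightly while you seat the disc and find the thread, do not overtighten, then let go; leave everything else on the bench where it is.

Things in the scene. Friction and masses are not known exactly. Their poses are not given: they have to be found in the camera images.
- disc: White plastic sealing disc, 22 mm tall. From below: a plug 39.8 mm across and 5 mm high with a 1.5 mm chamfer at its lower edge; a flange 44.6 mm across, 3 mm thick (5 to 8 mm above the origin); a round knob 16 mm across (8 to 22 mm above the origin) to hold it by. Stands plug down on the bench; home, its flange lies on the jar's rim. Origin: centre of the plug's underside; z up.
- ring: Steel screw ring with sixteen flat sides, 66 mm across flats (one flat faces each of its +x, +y, -x, -y), 22 mm high, skirt down on the bench; 60 mm across inside, and at the top an inward flange 3 mm thick with a 34 mm hole that the disc's knob passes through. Origin: centre of its lower edge; z up. Home, its top flange bears on the disc's flange and its origin lies 16 mm below the jar's rim.
- mouth (a point): Centre of the open jar's mouth at the height of its rim, 117 mm above the bench; z up. The mouth is 41.8 mm across inside, the neck 46.4 mm outside and 19 mm tall; the jar below it is 64 mm across. The clamp grips the jar so that hand force does not turn it.
- clamp: Green and dark steel jar clamp fixed to the bench, holding the open jar between rubber-lined V jaws: base plate 160 by 100 by 12 mm (-65 to 95 mm along its x), jaws 104 by 76 mm and 60 mm high, screw with a cross handle out to 126 mm along its x at 40 mm height. Origin: on the bench under the jar's axis; z up.
- roller_a: Black ink roller with a white core standing on end, 36 mm across, 34 mm high; leave alone. Origin: centre of its underside.
- roller_b: Black ink roller with a white core standing on end, 36 mm across, 34 mm high; leave alone. Origin: centre of its underside.
- roller_c: Black ink roller with a white core standing on end, 36 mm across, 34 mm high; leave alone. Origin: centre of its underside.
- roller_d: Black ink roller with a white core standing on end, 36 mm across, 34 mm high; leave alone. Origin: centre of its underside.
- closed_jar: Finished jar, already closed with the same kind of disc and ring, 66 mm across and 122 mm tall, standing loose; leave alone. Origin: centre of its underside.
- tape: Roll of brown packing tape lying flat, 100 mm across, 70 mm hole, 48 mm high; leave alone. Origin: centre of its underside.
- ring_lugs (a point): On the ring's axis, 3.2 mm above its lower edge, at the middle height of its four inner thread lugs. They stand on the ring's +x, +y, -x and -y, are 4.5 mm thick and reach in to 49.3 mm across. While they rest on the jar's thread ramps the ring stands 7 to 10 mm above home; turned clockwise under light pressure it drops home when they come to the gaps.
- thread (a point): On the jar's axis, 8.4 mm below the rim, at the middle height of four thread ramps outside on the neck: 57.6 mm across, evenly spaced, each 54 degrees long with gaps of 36 degrees between, 4 mm thick; they fall 3.3 mm clockwise seen from above. Where they stand around the neck is not told: this frame does not turn with the jar, which is clamped at any angle.
- ring_top (a point): Centre of the ring's top, 22 mm above its lower edge; it weighs about 160 g. Once dropped, it turns freely for 25 to 55 degrees, then pulls tight: about 0.1 to 0.2 N m at first, and its hold on the disc grows by about 2 N per degree. Some 4 to 12 degrees past the first pull (10 to 25 N) is hand-tight and stays when let go; over 60 N is overtight.
There are look-alikes about, which are no part of the job. Leave any orange or purple look-alike of the disc alone.

How it is judged:
On the way:
1. the disc sits home in the jar's mouth, level, before the ring comes near (z of disc in the frame of mouth between -0.007 and -0.0035 m and horizontal distance between disc and mouth below 0.003 m and angle between disc's own z axis and vertical below 0.06 rad and horizontal distance between ring and mouth above 0.08 m and contact force between the fingers and disc below 0.1 N), for 0.2 s.
At the end, for the whole second after the job is handed in: The disc sits level in the mouth, its flange on the rim (within 1.5 mm in height, 3 mm sideways, 3.4 degrees); the ring is level over it, fully down (within 1.5 mm, 3 mm, 3.4 degrees), at rest, and clamps the disc with over 4 N; both let go (z of disc in the frame of mouth below -0.0035 m and horizontal distance between each of disc, ring and mouth below 0.003 m and angle between each of disc, ring's own z axis and vertical below 0.06 rad and z of ring in the frame of mouth below -0.0145 m and contact force between ring and disc above 4 N and linear speed of ring below 0.01 m/s and angular speed of ring below 0.1 rad/s); the robot touches nothing.
It fails at once if the disc is pressed on the jar with over 30 N before it is seated (z of disc in the frame of mouth above -0.0035 m and contact force between disc and clamp above 30 N).
It fails at once if the ring is pressed on the jar or the disc with over 30 N before it is down over the disc (z of ring in the frame of mouth above -0.0145 m and (contact force between ring and clamp above 30 N or contact force between ring and disc above 30 N)).
It fails at once if the ring is overtightened: it presses the disc with over 60 N (contact force between ring and disc above 60 N).
It fails at once if something else on the bench was displaced (distance of any of roller_a, roller_b, roller_c, roller_d, closed_jar, tape from where it was at the start of the episode above 0.015 m).
It also fails if it takes over 72 s, if anything falls off the work surface, if the arm or the gripper's body presses on something with over 40 N, if the wrist force passes 120 N, or if a joint passes its speed limit or range.

### The arm

A 6-joint arm with a two-finger parallel gripper is mounted at the origin on the work surface. World frame = base frame: x ahead of the robot, y to its left, z up, the work surface at z = 0. Lengths are in m, angles in rad, forces in N, time in s.
With the tool pointing down it reaches from about 0.35 to 0.875 m from the base axis. Payload 15.5 kg.
Tool frame: the origin (TCP) lies between the finger pads; the fingertips stand 19 mm ahead of it and the grasp point (between the pads) is the TCP (robot.finger_overhang is the distance from the TCP to the fingertips, in m); x points along the fingers, y is the direction in which the jaws open and shut, and the axes are right-handed (so a half turn about x gives the same grasp; the last joint's range is limited). The gripper opens to 85 mm and grips with 20 to 120 N. Pads are 22 mm wide; open, the fingers measure 114 mm over their backs; the gripper's body (76 mm by 85 mm) begins 54 mm behind the grasp point. The pads swing forward as they close: fully open they stand 13 mm farther back than shut.
Start: joints at [1.141, 0.494, 1.345, -0, 1.302, -0.096], TCP at [0.205, 0.59, 0.25] pointing down, gripper open.
Joint ranges: [-2.91, 2.91], [-0.82, 2.16], [0.22, 2.67], [-1.22, 4.37], [0.12, 2.79], [-3.08, 3.08]. Speed limits (rad/s): [1.89, 1.89, 2.57, 3.01, 3.01, 3.01].

### API

Orientations are given as a unit quaternion [w, x, y, z].
In Python, from rig import robot, vision, close_job gives the robot as it stands.
- The arm moves only by the tool drive_tool, never from a script. Its argument "commands" is a list of rows, each a list of 7 numbers: the shift along the tool's x, y, z scaled (see below), then the turn, a rotation vector about the tool's x, y, z scaled (see below), then the opening, from 0 (shut) to 1 (fully open). In form: [[tx, ty, tz, ax, ay, az, hand], ...]. A call has 1 to 20 rows; each row shifts and turns the commanded pose from where the row before left it, along the tool's axes as they then stand; what a row does not reach is not made up. The controller multiplies each number of a shift by 40 mm and each number of a turn by 0.12 rad. A row lasts 1/12 s, in which the tool goes at most 41.7 mm and 7.16 degrees, less where a joint would pass 70% of its speed; a pose out of reach is approached as far as the arm can. A call with a number of a shift or a turn outside -1 to 1 is refused whole. A call with a gripper value outside its range is refused whole. The fingers move at their own pace and stop on an object; the grip force is fixed at half the most. Time passes only in rows, so rows that do not move let the fingers close. It gives the time, the measured TCP pose, the force and the opening at its end, in the units of the state.
- robot.get_state(): the state, without advancing time (a new reading comes with each control period).
- vision.read_camera(name): name is "scene" or "top" or "wrist"; returns (picture, depth): 400x640x3 uint8, red, green, blue; 400x640 float32, m along the optical axis (not along the pixel's ray), 0 where there is no reading.
- vision.camera_info(name): a dict with "fovy" (degrees; the focal length in pixels is half the picture's height over the tangent of half this angle, whatever the lens; pixels are square), "cx", "cy" (the principal point, pixels), "D" ([k1, k2, p1, p2, k3] as OpenCV has them; the pictures are not rectified), "position" and "rotation" of the camera in the world; the wrist camera has in their place "mount" (4x4, takes a point from camera to tool coordinates, whose origin is the TCP and whose axes are the tool frame's). Camera axes: x right, y up, looking along -z (the intrinsics and any distortion apply to the point x, -y, -z); pixel columns grow to the right and rows downward; lengths in m; the calibration is good to about 2 mm. A picture is of the moment at which its call begins: read the wrist's pose just before it. camera_info takes no time and is no camera call.
- close_job(): hands the job in, once; it reports no verdict.
The state is a dict: "t": time; "joint_positions": joint angles; "qd": joint speeds; "tau": joint torques, N m; "position": TCP position; "tool_rot": TCP orientation; "wrist_force": force on the tool from outside, world axes, zero at the start; "ft_torque": the same for the moment, N m; "grip_width": finger opening in m.
Only numpy, scipy, OpenCV 4.12 (cv2) and the standard library are available. Lean on these libraries where they do the work, as an engineer would, in place of code of your own. Each camera call takes 0.05 s, during which the arm holds its last target.

## Working session

There is one attempt and no reset: what is moved stays moved. The work goes in short steps, Python scripts to look and compute and a tool call to move; the robot and the scene stay as the last step left them, time stands still between calls to the robot, and variables do not carry over. Pictures are saved under pics/ and viewed, and the job is handed in when it is done.

Besides the shell and the picture viewer there is one more tool, called after "Emit:" as name(argument=value, ...) on one line, values as JSON. drive_tool: Moves the arm, as the interface text tells. Shifts and turns lie within -1 to 1; 1 stands for 40 mm of shift or 0.12 rad of turn. Its arguments: {"type":"object","properties":{"commands":{"type":"array","items":{"type":"array","items":{"type":"number"}}}},"required":["commands"]}

```bash
ls; mkdir -p pics
python3 - <<'E'
from rig import robot, vision
import cv2
s=robot.get_state()
print(s)
for n in ["scene","top","wrist"]:
    print(n,vision.camera_info(n))
for n in ["scene","top"]:
    im,d=vision.read_camera(n)
    cv2.imwrite(f"pics/{n}0.png",im[:,:,::-1])
    import numpy as np
    np.save(f"pics/{n}0.npy",d); np.save(f"pics/{n}0im.npy",im)
E
```

```text
pics
{'t': 0.0, 'joint_positions': array([ 1.14051518e+00,  4.94170787e-01,  1.34613622e+00, -5.85980409e-06,
        1.30252630e+00, -9.54987060e-02]), 'qd': array([-0.00106624,  0.00147905,  0.00178194,  0.0013379 ,  0.00231221,
       -0.00088737]), 'tau': array([-1.15939674e-03, -8.82176542e+01, -3.83879077e+01, -1.83045936e-04,
        1.02650566e-02,  4.62655578e-05]), 'position': array([0.20520446, 0.58998429, 0.24970624]), 'tool_rot': array([ 0.69711129,  0.11738684,  0.69733541, -0.11823501]), 'wrist_force': array([-0.49751156, -0.027522  ,  0.31854522]), 'ft_torque': array([ 0.01118332,  0.01320897, -0.06567668]), 'grip_width': 0.08542830134393227}
scene {'fovy': 57.035025522803465, 'cx': 323.7289300540854, 'cy': 205.09314428389686, 'D': array([-0.03154155,  0.        ,  0.        ,  0.        ,  0.        ]), 'position': array([ 0.89709247, -0.31180092,  0.82740273]), 'rotation': array([0.86706835, 0.24118091, 0.12468005, 0.41770698])}
top {'fovy': 47.732703197919484, 'cx': 311.8834627064202, 'cy': 200.59861682719762, 'D': array([-0.01493072,  0.        ,  0.        ,  0.        ,  0.        ]), 'position': array([ 0.32746849, -0.02291206,  1.15935283]), 'rotation': array([ 0.71001893,  0.06132163, -0.05734556, -0.69915968])}
wrist {'fovy': 64.74503499417276, 'cx': 313.2766075306084, 'cy': 204.22541431344135, 'D': array([-0.03037875,  0.        ,  0.        ,  0.        ,  0.        ]), 'mount': array([[-5.83286073e-04,  2.78028474e-01, -9.60572656e-01,
        -1.23309194e-01],
       [ 9.99999818e-01,  1.27100791e-05, -6.03548518e-04,
        -4.10090818e-04],
       [-1.55594719e-04, -9.60572833e-01, -2.78028430e-01,
        -6.96791265e-02],
       [ 0.00000000e+00,  0.00000000e+00,  0.00000000e+00,
         1.00000000e+00]])}
```

View pics/scene0.png

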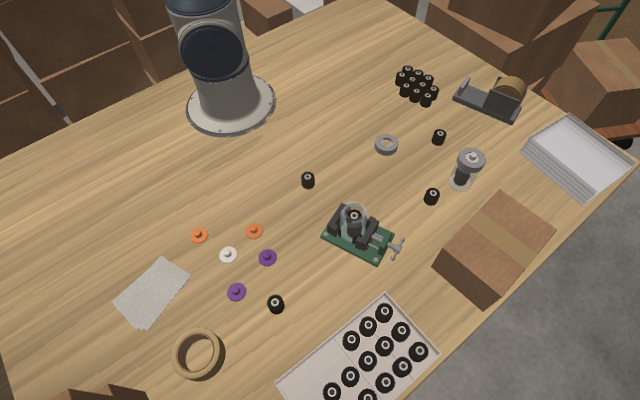

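View pics/top0.png

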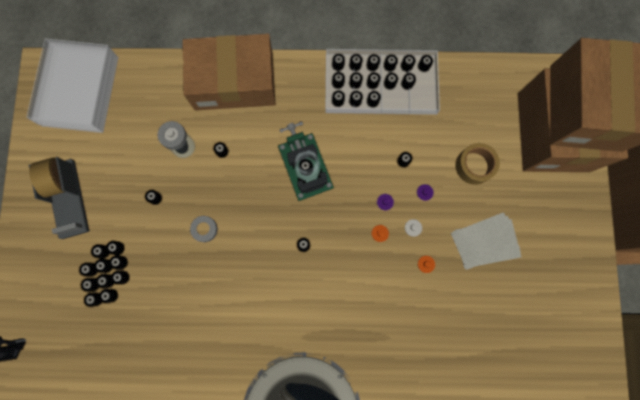

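The scene view shows the white disc at (228,255). Its look-alikes are orange at (199,235) and (255,231), and purple at (267,257) and (236,292). The ring is at (386,144), which could be confused with the closed jar's ring at (470,160) or the tape at (197,353). The clamp and jar are at (355,225). In the top view the same things are the disc at (413,228), the ring at (203,229) and the jar at (306,166).

```bash
cat > h.py <<'E'
import numpy as np, cv2
from scipy.spatial.transform import Rotation as R
from rig import robot, vision
def rot(q): return R.from_quat([q[1],q[2],q[3],q[0]]).as_matrix()
def cam(n,st=None):
    i=vision.camera_info(n); f=200/np.tan(np.radians(i['fovy'])/2)
    K=np.array([[f,0,i['cx']],[0,f,i['cy']],[0,0,1]])
    if 'mount' in i:
        st=st or robot.get_state()
        T=np.eye(4);T[:3,:3]=rot(st['tool_rot']);T[:3,3]=st['position'];M=T@i['mount']
        return K,i['D'],M[:3,:3],M[:3,3]
    return K,i['D'],rot(i['rotation']),np.array(i['position'])
def rays(C,uv):
    K,D,Rm,p=C
    n=cv2.undistortPoints(np.asarray(uv,float).reshape(-1,1,2),K,D).reshape(-1,2)
    return np.c_[n[:,0],-n[:,1],-np.ones(len(n))]@Rm.T
def at_z(C,uv,z):
    d=rays(C,uv); return C[3]+d*((z-C[3][2])/d[:,2])[:,None]
def at_d(C,uv,dep): return C[3]+rays(C,uv)*np.asarray(dep).reshape(-1,1)
def cloud(C,d):
    v,u=np.mgrid[0:400,0:640]; P=at_d(C,np.c_[u.ravel(),v.ravel()],d.ravel()).reshape(400,640,3)
    P[d==0]=np.nan; return P
def proj(C,X):
    K,D,Rm,p=C
    c=(np.atleast_2d(X)-p)@Rm*np.array([1,-1,-1])
    return cv2.projectPoints(c,np.zeros(3),np.zeros(3),K,D)[0].reshape(-1,2)
E
python3 - <<'E'
from h import *
for n in ["scene","top"]:
    C=cam(n); P=cloud(C,np.load(f"pics/{n}0.npy"))
    pts={'scene':dict(disc=(228,255),ring=(386,144),jar=(355,215),bench=(150,200),cj=(470,156)),'top':dict(disc=(413,228),ring=(203,229),jar=(306,166),bench=(350,270),cj=(172,135),ra=(303,244),rb=(152,197))}[n]
    for k,(u,v) in pts.items(): print(n,k,P[v,u].round(4), np.nanmedian(P[v-2:v+3,u-2:u+3].reshape(-1,3),0).round(4))
im=np.load("pics/scene0im.npy")
a=cv2.resize(im[210:310,180:310],None,fx=3,fy=3,interpolation=cv2.INTER_CUBIC)
b=cv2.resize(im[180:280,300:430],None,fx=3,fy=3,interpolation=cv2.INTER_CUBIC)
cv2.imwrite("pics/crop0.png",np.hstack([a,b])[:,:,::-1])
E
```

```text
scene disc [ 0.4663 -0.2794  0.0172] [ 0.4638 -0.2794  0.0118]
scene ring [ 0.4406  0.2665 -0.0015] [ 0.4406  0.2665 -0.0024]
scene jar [0.6003 0.0014 0.0855] [0.6003 0.0014 0.0847]
scene bench [ 0.182  -0.3627 -0.0032] [ 0.1821 -0.3627 -0.0017]
scene cj [0.6642 0.3168 0.1187] [0.6633 0.3195 0.1153]
top disc [ 0.4537 -0.2709  0.0243] [ 0.4541 -0.2723  0.0195]
top ring [ 4.456e-01  2.649e-01 -4.000e-04] [ 0.4456  0.2649 -0.0014]
top jar [5.958e-01 4.000e-04 8.240e-02] [5.954e-01 4.000e-04 8.540e-02]
top bench [ 0.347  -0.1142  0.0008] [ 0.3471 -0.1142 -0.0015]
top cj [0.6586 0.3228 0.1187] [0.66   0.3244 0.1137]
top ra [0.4087 0.0053 0.0326] [0.4086 0.0053 0.0341]
top rb [0.5208 0.3893 0.0379] [0.5214 0.391  0.0336]
```

View pics/crop0.png

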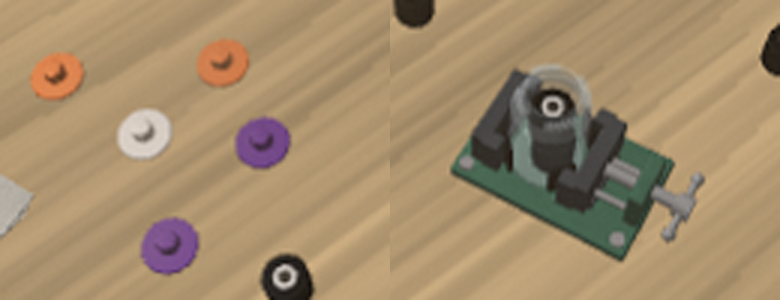

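```bash
cat >> h.py <<'E'
def T(st=None):
    st=st or robot.get_state(); return rot(st['tool_rot']),np.array(st['position'])
def yaw(Rm): return np.degrees(np.arctan2(Rm[1,1],Rm[0,1]))  # heading of tool y
def plan(target,yaw_deg=None,tilt=True):
    """units in tool axes; turn about x is unit count"""
    Rm,p=T(); d=Rm.T@(np.asarray(target)-p)
    print('t',robot.get_state()['t'],'pos',p.round(4),'yawY',yaw(Rm).round(2),'axis x',Rm[:,0].round(4))
    print('shift units',(d/0.04).round(3))
    if yaw_deg is not None:
        a=np.radians(yaw_deg); y=np.array([np.cos(a),np.sin(a),0]); x=np.array([0,0,-1.]); G=np.c_[x,y,np.cross(x,y)]
        rv=R.from_matrix(Rm.T@G).as_rotvec(); print('turn units',(rv/0.12).round(3), 'final-frame shift', (G.T@(np.asarray(target)-p)/.04).round(3))
E
python3 - <<'E'
from h import *
Rm,p=T(); print(Rm.round(3))
plan([0.445,0.265,0.25],0)
for n in ["scene","top"]:
    im=np.load(f"pics/{n}0im.npy").astype(int); C=cam(n)
    # white disc, subpixel via colour relative
    u0,v0={'scene':(228,255),'top':(413,228)}[n]
    w=im[v0-14:v0+15,u0-14:u0+15]; sat=w.max(2)-w.min(2); m=(sat<45)&(w.min(2)>130)
    vv,uu=np.nonzero(m); print(n,m.sum(),at_z(C,[[uu.mean()+u0-14,vv.mean()+v0-14]],0.007))
    u0,v0={'scene':(386,144),'top':(203,229)}[n]
    w=im[v0-22:v0+23,u0-22:u0+23]; sat=w.max(2)-w.min(2); m=(sat<30)
    vv,uu=np.nonzero(m); print(n,m.sum(),at_z(C,[[uu.mean()+u0-22,vv.mean()+v0-22]],0.018))
E
```

```text
[[-0.     0.329  0.944]
 [-0.001  0.944 -0.329]
 [-1.    -0.001 -0.   ]]
t 0.1 pos [0.2052 0.59   0.2498] yawY 70.82 axis x [-5.e-04 -1.e-03 -1.e+00]
shift units [-1.000e-03 -5.705e+00  8.331e+00]
turn units [1.03e+01 5.00e-03 8.00e-03] final-frame shift [-6.000e-03  5.994e+00  8.126e+00]
scene 230 [[ 0.45833771 -0.27852853  0.007     ]]
scene 338 [[0.45247895 0.25122659 0.018     ]]
top 189 [[ 0.45711823 -0.27521788  0.007     ]]
top 421 [[0.44444493 0.25920589 0.018     ]]
```

Emit:
drive_tool(commands=[[0,-0.475,0.69,0,0,0,1],[0,-0.475,0.69,0,0,0,1],[0,-0.475,0.69,0,0,0,1],[0,-0.475,0.69,0,0,0,1],[0,-0.475,0.69,0,0,0,1],[0,-0.475,0.69,0,0,0,1],[0,-0.475,0.69,0,0,0,1],[0,-0.475,0.69,0,0,0,1],[0,-0.475,0.69,0,0,0,1],[0,-0.475,0.69,0,0,0,1],[0,-0.475,0.69,0,0,0,1],[0,-0.475,0.69,0,0,0,1],[0,0,0,0,0,0,1],[0,0,0,0,0,0,1]])

```text
t: 1.27
position: [0.4439, 0.2649, 0.2501]
tool_rot: [0.697, 0.119, 0.697, -0.119]
wrist_force: [-1.4, 0.8, 0.0]
grip_width: 0.0853
```

Run:
```python
from h import *
C=cam('wrist'); im,d=vision.read_camera('wrist')
np.savez('pics/w1.npz',im=im,d=d); cv2.imwrite('pics/w1.png',im[:,:,::-1])
s=robot.get_state();print(s['joint_positions'].round(3),s['wrist_force'],s['ft_torque']); plan([0.457,-0.277,0.2],None)
print(proj(C,[[.445,.262,.02]]))
```

```text
[ 0.424  0.343  1.609  0.     1.191 -0.81 ] [ 0.20967715  0.62511807 -0.79966407] [0.01409452 0.00790302 0.03666228]
t 1.3167 pos [0.4432 0.2658 0.2501] yawY 70.73 axis x [-7.e-04 -1.e-04 -1.e+00]
shift units [  1.252 -12.695   4.804]
[[311.44067077 178.44679597]]
```

View pics/w1.png

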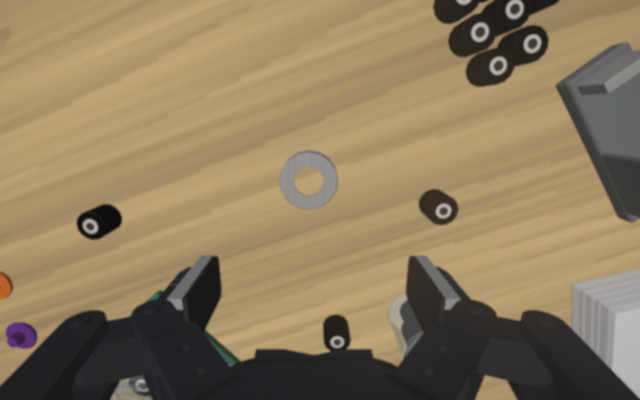

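```bash
cat >> h.py <<'E'
def circ_fit(C,im,mask_fn,uv,r,z,tag):
    u0,v0=map(int,uv); w=im[v0-r:v0+r+1,u0-r:u0+r+1].astype(int)
    m=mask_fn(w).astype(np.uint8)
    n,l,s,c=cv2.connectedComponentsWithStats(m); k=1+np.argmax(s[1:,4]); m=(l==k).astype(np.uint8)
    cs,h=cv2.findContours(m,cv2.RETR_CCOMP,cv2.CHAIN_APPROX_NONE)
    for c_ in cs:
        if len(c_)<12: continue
        X=at_z(C,c_.reshape(-1,2)+[u0-r,v0-r],z)[:,:2]
        A=np.c_[2*X,np.ones(len(X))]; sol=np.linalg.lstsq(A,(X**2).sum(1),rcond=None)[0]
        rad=np.sqrt(sol[2]+sol[0]**2+sol[1]**2); print(tag,'n',len(X),'c',sol[:2].round(4),'diam',(2*rad).round(4),'rms',np.std(np.hypot(*(X-sol[:2]).T)-rad).round(5))
    return m
E
python3 - <<'E'
from h import *
C=cam('wrist'); Z=np.load('pics/w1.npz'); im,d=Z['im'],Z['d']
m=circ_fit(C,im,lambda w:(w.max(2)-w.min(2))<32,(309,180),45,0.022,'ring')
P=cloud(C,d); print(P[180,290],P[160,309],P[180,309])
E
```

```text
ring n 163 c [0.4448 0.2589] diam 0.0655 rms 0.00054
ring n 85 c [0.4455 0.2587] diam 0.0344 rms 0.00035
[0.43755374 0.23950576 0.02187148] [0.42323341 0.26744475 0.0219731 ] [ 0.44904315  0.25800972 -0.00096694]
```

Emit:
drive_tool(commands=[[0,-0.8,0.3,0,0,0,1],[0,-0.8,0.3,0,0,0,1],[0,-0.8,0.3,0,0,0,1],[0,-0.8,0.3,0,0,0,1],[0,-0.8,0.3,0,0,0,1],[0,-0.8,0.3,0,0,0,1],[0,-0.8,0.3,0,0,0,1],[0,-0.8,0.3,0,0,0,1],[0,-0.8,0.3,0,0,0,1],[0,-0.8,0.3,0,0,0,1],[0,-0.8,0.3,0,0,0,1],[0,-0.8,0.3,0,0,0,1],[0,-0.8,0.3,0,0,0,1],[0,-0.8,0.3,0,0,0,1],[0,-0.8,0.3,0,0,0,1],[0,-0.7,0.3,0,0,0,1],[0,0,0,0,0,0,0.4],[0,0,0,0,0,0,0.4]])

```text
t: 2.82
position: [0.458, -0.2768, 0.2499]
tool_rot: [0.697, 0.118, 0.697, -0.118]
wrist_force: [-0.0, 0.2, 0.2]
grip_width: 0.0641
```

Run:
```python
from h import *
C=cam('wrist'); im,d=vision.read_camera('wrist')
np.savez('pics/w2.npz',im=im,d=d); cv2.imwrite('pics/w2.png',im[:,:,::-1])
s=robot.get_state();print(s['joint_positions'].round(3),s['wrist_force'],s['ft_torque'],s['grip_width']); plan([0.457,-0.277,0.2],None)
print(proj(C,[[.457,-.277,.02]]))
```

```text
[-0.654  0.368  1.568  0.     1.207 -1.891] [ 0.71185129  0.02517521 -0.70649854] [ 0.06484759 -0.00521475  0.01945352] 0.05648925160076848
t 2.8667 pos [ 0.4578 -0.2758  0.2499] yawY 70.84 axis x [-6.e-04  9.e-04 -1.e+00]
shift units [ 1.248 -0.037 -0.009]
[[312.93372033 176.00289462]]
```

View pics/w2.png

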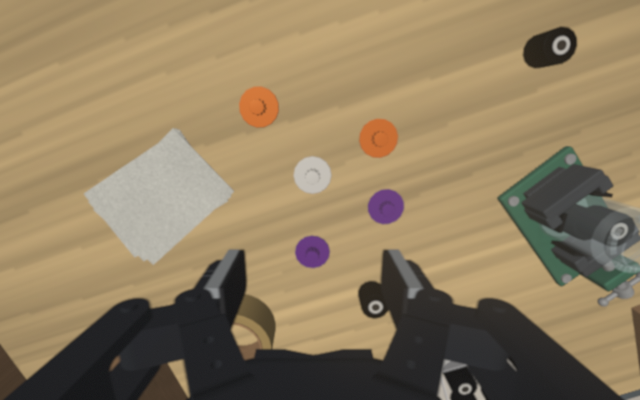

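The wrist view has the white disc at (312,175). The orange look-alikes are at (259,107) and (378,138), and the purple ones at (385,207) and (312,251). All are about 90 mm from the disc, so the fingers have room.

```bash
cat >> h.py <<'E'
def camT():
    """wrist camera in tool-aligned frame: axes = (tool y, -tool z.. ) use frame X=tool z, Y=tool y?, here X=tool z,Y=-tool y... simple: return pose in frame (a=tool y, b=tool z, up=-tool x)"""
    i=vision.camera_info('wrist'); f=200/np.tan(np.radians(i['fovy'])/2)
    K=np.array([[f,0,i['cx']],[0,f,i['cy']],[0,0,1]]); M=np.array(i['mount'])
    S=np.array([[0,1,0],[0,0,1],[-1,0,0.]])   # (y,z,-x)
    return K,i['D'],S@M[:3,:3],S@M[:3,3]
E
python3 - <<'E'
from h import *
Z=np.load('pics/w2.npz'); im,d=Z['im'],Z['d']; C=camT()
f=lambda w:((w.max(2)-w.min(2))<30)&(w.min(2)>110)
circ_fit(C,im,f,(312,175),30,0.0065-0.25,'disc (tool y,z)')
circ_fit(cam('wrist'),im,f,(312,175),30,0.0065,'disc world')
P=cloud(C,d); print(P[175,312],P[175,330],P[160,312])
Z=np.load('pics/w1.npz'); circ_fit(C,Z['im'],lambda w:(w.max(2)-w.min(2))<32,(309,180),45,0.022-.25,'ring tool')
E
```

```text
disc (tool y,z) n 102 c [-0.0016  0.0003] diam 0.0423 rms 0.00032
disc world n 102 c [ 0.4575 -0.2772] diam 0.0422 rms 0.00032
[-0.00163285 -0.00258895 -0.22677412] [ 0.01946198  0.00035529 -0.24215792] [-0.00166995 -0.01728789 -0.24215695]
ring tool n 163 c [-0.0059  0.0039] diam 0.0655 rms 0.00054
ring tool n 85 c [-0.0059  0.0046] diam 0.0344 rms 0.00035
```

Emit:
drive_tool(commands=[[0.65,-0.04,0.007,0,0,0,0.36],[0.65,0,0,0,0,0,0.36],[0.65,0,0,0,0,0,0.36],[0.65,0,0,0,0,0,0.36],[0.65,0,0,0,0,0,0.36],[0.65,0,0,0,0,0,0.36],[0.65,0,0,0,0,0,0.36],[0.65,0,0,0,0,0,0.36],[0,0,0,0,0,0,0.36],[0,0,0,0,0,0,0.36]])

```text
t: 3.7
position: [0.4571, -0.2765, 0.042]
tool_rot: [0.696, 0.118, 0.698, -0.117]
wrist_force: [0.5, 0.7, -0.2]
grip_width: 0.0307
```

Run:
```python
from h import *
im,d=vision.read_camera('wrist')
cv2.imwrite('pics/w3.png',im[:,:,::-1])
s=robot.get_state();print(s['position'],s['wrist_force'],s['ft_torque'],s['grip_width'])
C=camT(); P=cloud(C,d)
for z in (-.02,): print(proj(C,[[0,0,0],[0,0,-.019],[0,0,-.036]]))
np.savez('pics/w3.npz',im=im,d=d)
```

```text
[ 0.4577983  -0.27732196  0.04311021] [-0.65059295 -0.81593229  0.10833451] [ 0.01590106 -0.03625229  0.04167783] 0.03065810384609979
[[314.02814426 278.83313219]
 [313.9184104  259.49132113]
 [313.83973716 245.63250276]]
```

View pics/w3.png

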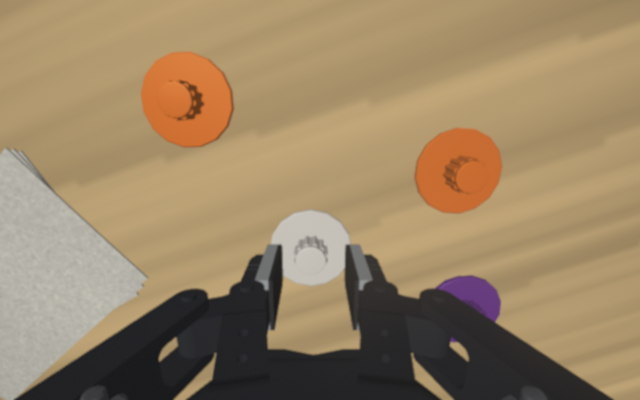

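The white disc is between the fingers, with its knob at (310,259) against an expected axis of (314,259). It lies about 2 mm to -y.

Emit:
drive_tool(commands=[[0.15,-0.04,0,0,0,0,0.36],[0.13,0,0,0,0,0,0.36],[0,0,0,0,0,0,0.3],[0,0,0,0,0,0,0.25],[0,0,0,0,0,0,0.1],[0,0,0,0,0,0,0],[0,0,0,0,0,0,0],[0,0,0,0,0,0,0]])

```text
t: 4.42
position: [0.457, -0.28, 0.0317]
tool_rot: [0.697, 0.118, 0.697, -0.118]
wrist_force: [-1.4, 0.6, 6.5]
grip_width: 0.0126
```

Run:
```python
from h import *
im,d=vision.read_camera('wrist')
cv2.imwrite('pics/w4.png',im[200:320,220:420,::-1].repeat(3,0).repeat(3,1))
s=robot.get_state();print(s['position'],s['wrist_force'],s['ft_torque'],s['grip_width'])
```

```text
[ 0.45697381 -0.27996666  0.03167497] [-1.48038733  0.03518636  5.73930106] [ 0.15352745  0.20229875 -0.03248447] 0.012592570829158576
```

View pics/w4.png

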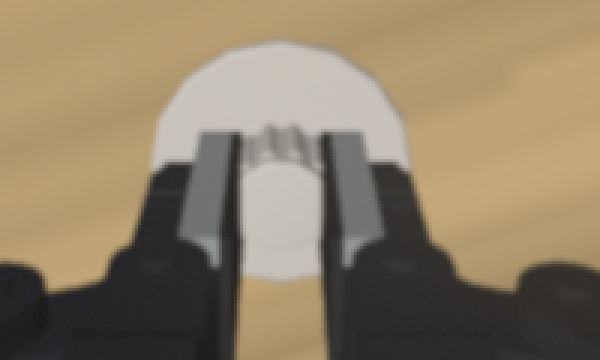

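Run:
```python
from h import *
plan([0.598,0.0,0.317])
```

```text
t 4.4667 pos [ 0.457  -0.28    0.0317] yawY 70.81 axis x [ 4.e-04 -3.e-04 -1.e+00]
shift units [-7.134  7.768  1.033]
```

Emit:
drive_tool(commands=[[-0.2,0,0,0,0,0,0],[-0.4,0,0,0,0,0,0],[-0.6,0,0,0,0,0,0],[-0.6,0,0,0,0,0,0],[-0.6,0,0,0,0,0,0],[-0.6,0,0,0,0,0,0]])

```text
t: 4.97
position: [0.4567, -0.2798, 0.153]
tool_rot: [0.697, 0.118, 0.697, -0.118]
wrist_force: [0.4, -0.2, -0.1]
grip_width: 0.0127
```

Emit:
drive_tool(commands=[[-0.35,0.65,0.085,0,0,0,0],[-0.35,0.65,0.085,0,0,0,0],[-0.35,0.65,0.085,0,0,0,0],[-0.35,0.65,0.085,0,0,0,0],[-0.35,0.65,0.085,0,0,0,0],[-0.35,0.65,0.085,0,0,0,0],[-0.35,0.65,0.085,0,0,0,0],[-0.35,0.65,0.085,0,0,0,0],[-0.35,0.65,0.085,0,0,0,0],[-0.35,0.65,0.085,0,0,0,0],[-0.35,0.65,0.085,0,0,0,0],[-0.3,0.65,0.085,0,0,0,0],[0,0,0,0,0,0,0],[0,0,0,0,0,0,0]])

```text
t: 6.13
position: [0.5982, 0.0025, 0.3182]
tool_rot: [0.698, 0.117, 0.697, -0.117]
wrist_force: [-0.2, -0.1, -0.8]
grip_width: 0.0122
```

Run:
```python
from h import *
im,d=vision.read_camera('wrist')
np.savez('pics/w5.npz',im=im,d=d); cv2.imwrite('pics/w5.png',im[:,:,::-1])
s=robot.get_state();print(s['position'],s['joint_positions'].round(3),s['wrist_force'],s['ft_torque'],s['grip_width'])
C=camT(); print(proj(C,[[0,0,.117-s['position'][2]]]))
```

```text
[0.59759138 0.00167277 0.31751172] [-0.097  0.398  1.319 -0.     1.424 -1.334] [ 0.31207291  0.02544956 -0.95996535] [ 0.00159388 -0.03610132 -0.04754344] 0.012691114344124796
[[313.47851332 182.17401681]]
```

View pics/w5.png

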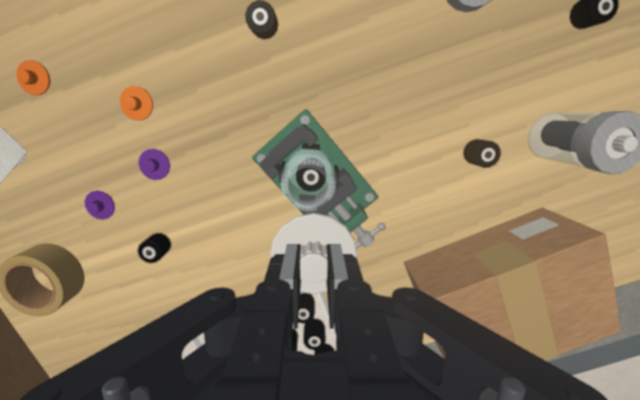

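Run:
```python
from h import *
im=np.load('pics/w5.npz')['im']
u,v=250,110
c=cv2.resize(im[v:v+150,u:u+130],None,fx=4,fy=4,interpolation=cv2.INTER_CUBIC)
cv2.imwrite('pics/w5c.png',c[:,:,::-1])
```

```text
(no output)
```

View pics/w5c.png

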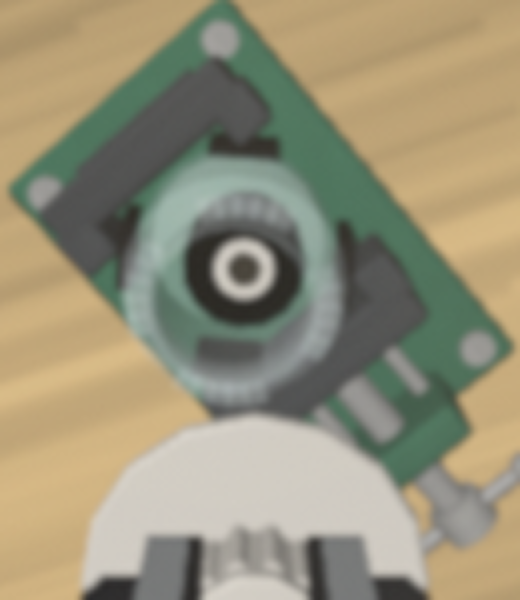

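```bash
cat >> h.py <<'E'
def overlay(im,C,ctr,circs,u,v,w,h,k,fn):
    c=cv2.resize(im[v:v+h,u:u+w],None,fx=k,fy=k,interpolation=cv2.INTER_CUBIC)[:,:,::-1].copy()
    d=c.copy()
    a=np.linspace(0,2*np.pi,200)
    for (dia,z,col) in circs:
        p=proj(C,np.c_[ctr[0]+dia/2*np.cos(a),ctr[1]+dia/2*np.sin(a),np.full(200,z)])
        p=((p+0.5-[u,v])*k).round().astype(int)
        cv2.polylines(d,[p.reshape(-1,1,2)],True,col,1)
    cv2.imwrite(fn,np.hstack([c,d]))
E
python3 - <<'E'
from h import *
Z=np.load('pics/w5.npz'); im,d=Z['im'],Z['d']; C=camT(); P=cloud(C,d); P[...,2]+=0.3175
for v in range(145,222,4): print(v,(P[v,274:345:5,2]*1000).round(0))
print(at_z(C,[[309.5,181]],.117-.3175))
overlay(im,C,(-.003,-.001),[(.0418,.117-.3175,(0,0,255)),(.0464,.117-.3175,(0,255,255)),(.0576,.1086-.3175,(255,0,0))],270,135,80,90,5,'pics/o5.png')
E
```

```text
145 [11. 58. 60. 58. 58. 57. 51. 56. 40. 36. 11. 10. 11. -1.  1.]
149 [20. 59. 60. 60. 59. 15. 40. 56. 59. 58. 11. 11. 12. 10.  1.]
153 [58. 58. 59. 58. 35. 71. 81. nan 80. 63. 30. 11. 12. 10.  1.]
157 [60. 60. 59. 12. 85. 93. 94. 93. 93. 91. 81. 11. 12. 11. 11.]
161 [ 59.  59.  23.  88.  95. 111. 112. 110. 109. 109.  94.  73.  10.  11.
  12.]
165 [ 59.  28.  40.  94.  95. 102. 112. 115. 111. 108.  96.  93.  12.  11.
  11.]
169 [ 58.  48.  93.  95. 107. 117.  83.  85.  84. 116.  97.  93.  25.  11.
  29.]
173 [ 60.  59.  94. 108. 118.  83.  84.  85.  85.  84. 117.  95.  92.  34.
  54.]
177 [ 59.  57. 109. 116.  14.  84.  85.  86.  85.  84.  83. 107.  93.  53.
  60.]
181 [ 10.  57. 109. 115.  15.  85.  84.  85.  84.  84.  83. 115. 110.  58.
  60.]
185 [ -2.   9. 110. 105.  17.  85.  84.  83.  84.  84.  15. 119. 110.  43.
  58.]
189 [ -0.  -3. 111. 113.  37.  18.  84.  84.  85.  84.  34. 115. 109.  nan
  59.]
193 [  0.  -1. 111. 116.  53.  39.  31.  25.  30.  38.  98. 109.  58.  59.
  60.]
197 [ -1.  -2.   1.  94. 107.  57.  50.  47.  51.  60. 114. 109.  59.  59.
  60.]
201 [ -1.  -2.  -1.  91. 117. 108.  99.  98. 101. 110.  93.  59.  59.  59.
  13.]
205 [ -2.  -1.  -0.  -1. 109. 117. 115. 114. 117.  93.  58.  59.  59.  43.
  11.]
209 [ -1.   1.  -2.  -1.  -0. 109. 110. 112. 111.  60.  60.  59.  41.  44.
  42.]
213 [ -0.  -0.   1.  -0.  -0.  -1.  58.  58. 291.  59.  59.  28.  10.  44.
  45.]
217 [ -0.  -1.  -1.  -1.  -0. 293. 294. 294. 293. 293. 294. 293.  27.  14.
  43.]
221 [ -2.  -1.   1. 292. 293. 293. 293. 295. 295. 293. 294. 293. 295.  28.
  42.]
[[-0.00416351 -0.00125642 -0.2005    ]]
```

View pics/o5.png

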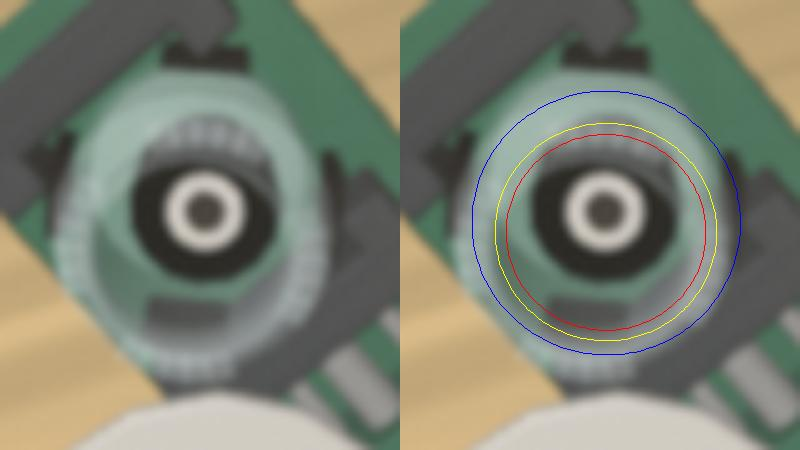

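```bash
cat >> h.py <<'E'
def rim(P,z0,lo=.1145,hi=.1205,guess=(0,0),rr=.02205):
    """P in tool-aligned frame; z0 tool height. fit centre of rim annulus"""
    from scipy.optimize import least_squares
    Zw=P[...,2]+z0; m=(Zw>lo)&(Zw<hi)&(np.hypot(P[...,0]-guess[0],P[...,1]-guess[1])<.032)
    X=P[m][:,:2]
    r=least_squares(lambda c:np.hypot(X[:,0]-c[0],X[:,1]-c[1])-rr,guess,loss='soft_l1',f_scale=.001)
    e=np.hypot(X[:,0]-r.x[0],X[:,1]-r.x[1])
    print('rim n',len(X),'c',r.x.round(5),'median r',np.median(e).round(4),'std',np.std(e).round(4),'z',np.median(Zw[m]).round(4))
    return r.x
E
python3 - <<'E'
from h import *
Z=np.load('pics/w5.npz'); im,d=Z['im'],Z['d']; C=camT(); P=cloud(C,d)
c=rim(P,.3175)
rim(P,.3175,.113,.121,c); rim(P,.3175,.1155,.1195,c)
overlay(im,C,c,[(.0418,.117-.3175,(0,0,255)),(.0464,.117-.3175,(0,255,255)),(.0576,.1086-.3175,(255,0,0))],270,135,80,90,5,'pics/o5.png')
# disc in hand: flange depth points
Pd=P.copy(); m=(Pd[...,2]>-.0275)&(Pd[...,2]<-.02)&(np.hypot(Pd[...,0],Pd[...,1])<.03)
v,u=np.nonzero(m); print('flange pts',m.sum(),np.median(Pd[m][:,2]))
e=circ_fit(C,im,lambda w:((w.max(2)-w.min(2))<30)&(w.min(2)>150),(313,245),45,-.0235,'heldflange')
A=np.c_[Pd[m][:,:2],np.ones(m.sum())]; print('plane',np.linalg.lstsq(A,Pd[m][:,2],rcond=None)[0])
E
```

```text
rim n 299 c [-0.00577  0.00499] median r 0.0219 std 0.0007 z 0.1161
rim n 327 c [-0.00577  0.00486] median r 0.0218 std 0.0007 z 0.116
rim n 238 c [-0.00589  0.00497] median r 0.0219 std 0.0007 z 0.1162
flange pts 2502 -0.023996682109294815
heldflange n 338 c [-0.0001 -0.0024] diam 0.0339 rms 0.0061
heldflange n 29 c [-0.001  -0.0046] diam 0.0052 rms 0.00048
plane [ 0.00256089  0.00596888 -0.02392504]
```

View pics/o5.png

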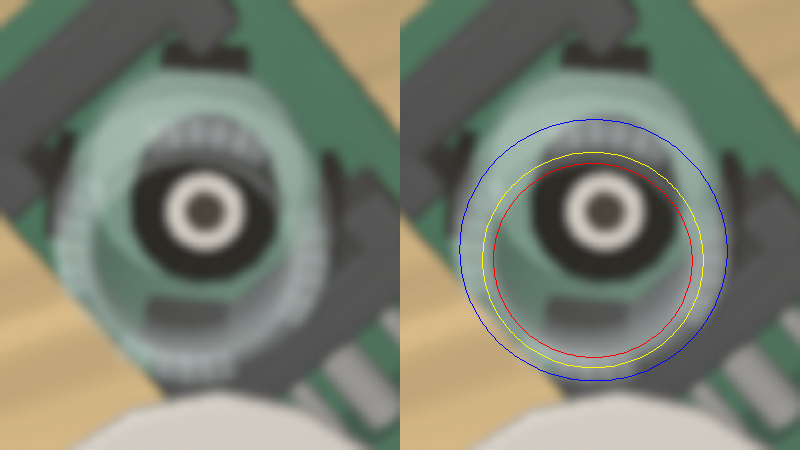

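Run:
```python
from h import *
from scipy.optimize import least_squares
Z=np.load('pics/w5.npz'); im,d=Z['im'],Z['d']; C=camT()
g=cv2.cvtColor(im,cv2.COLOR_RGB2GRAY).astype(float)
# image edge per column: largest positive gradient going down between rows 200..250 using whiteness
w=im.astype(float); white=w.min(2)
pts=[]
for u in range(283,346,1):
    col=cv2.GaussianBlur(white[:,u:u+1],(1,5),0).ravel()
    lo=205; gr=np.diff(col[lo:262]); k=np.argmax(gr); 
    # subpixel half-crossing
    thr=(col[lo+k-3]+col[lo+k+4])/2
    for r in range(lo+k-4,lo+k+5):
        if col[r]<thr<=col[r+1]: pts.append((u,r+(thr-col[r])/(col[r+1]-col[r]))); break
pts=np.array(pts)
for z in (-.024,):
    X=at_z(C,pts,z)[:,:2]
    r=least_squares(lambda c:np.hypot(X[:,0]-c[0],X[:,1]-c[1])-.0223,[0,0],loss='soft_l1',f_scale=.0005)
    e=np.hypot(X[:,0]-r.x[0],X[:,1]-r.x[1])-.0223
    print(len(X),'held disc c',r.x.round(5),'resid',np.std(e).round(5))
    r=least_squares(lambda c:np.hypot(X[:,0]-c[0],X[:,1]-c[1])-c[2],[0,0,.022],loss='soft_l1',f_scale=.0005); print('free r',r.x.round(5))
print(pts[::8].round(1))
```

```text
63 held disc c [-2.1e-04  7.0e-05] resid 0.00103
free r [-0.00021 -0.00034  0.02192]
[[283.  224.7]
 [291.  219.5]
 [299.  215.7]
 [307.  214.5]
 [315.  213.7]
 [323.  214.8]
 [331.  211.5]
 [339.  222.1]]
```

Emit:
drive_tool(commands=[[0.4,-0.07,0.06,0,0,0,0],[0.4,-0.07,0.06,0,0,0,0],[0.4,0,0,0,0,0,0],[0.3,0,0,0,0,0,0],[0,0,0,0,0,0,0],[0,0,0,0,0,0,0]])

```text
t: 6.68
position: [0.5999, -0.0062, 0.2568]
tool_rot: [0.697, 0.118, 0.698, -0.118]
wrist_force: [0.7, -0.2, -0.3]
grip_width: 0.012
```

Run:
```python
from h import *
im,d=vision.read_camera('wrist')
s=robot.get_state();print(s['position'],s['wrist_force'],s['grip_width'])
np.savez('pics/w6.npz',im=im,d=d); C=camT(); P=cloud(C,d); z0=.2575
for g in ((0,0),(.002,.002)):
    c=rim(P,z0,.114,.1205,guess=g)
overlay(im,C,c,[(.0418,.117-z0,(0,0,255)),(.0464,.117-z0,(0,255,255)),(.0576,.1086-z0,(255,0,0))],265,140,100,110,4,'pics/o6.png')
```

```text
[ 0.60039124 -0.00610205  0.2575434 ] [-0.29202578 -0.47463182  0.16752767] 0.012725931081925513
rim n 388 c [0.00197 0.00093] median r 0.0218 std 0.0009 z 0.1173
rim n 388 c [0.00197 0.00093] median r 0.0218 std 0.0009 z 0.1173
```

View pics/o6.png

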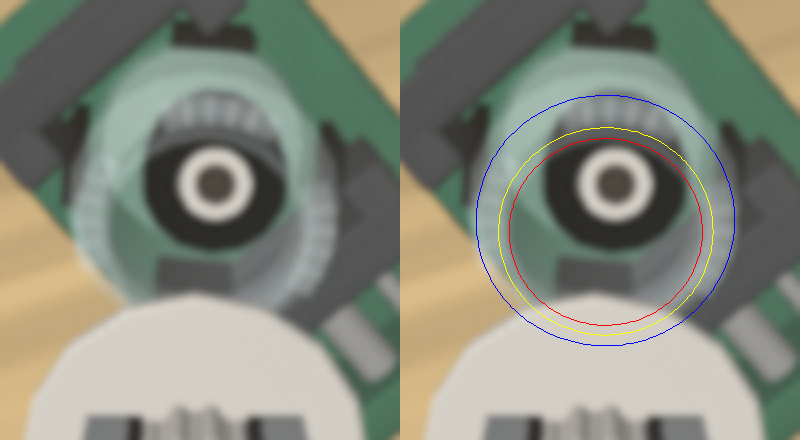

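Run:
```python
from h import *
C=camT()
for k in range(3):
    s=robot.get_state();im,d=vision.read_camera('wrist')
    print(s['position'].round(4),s['joint_positions'].round(4),yaw(rot(s['tool_rot'])))
    P=cloud(C,d); c=rim(P,.2575,.114,.1205)
    P[...,:2]; rim(P[:212],.2575,.114,.1205)
np.savez('pics/w6b.npz',im=im,d=d)
```

```text
[ 0.6004 -0.0061  0.2575] [-1.0950e-01  4.5210e-01  1.3989e+00 -1.0000e-04  1.2908e+00 -1.3447e+00] 70.77137530682047
rim n 383 c [0.00164 0.00034] median r 0.0219 std 0.0008 z 0.1166
rim n 337 c [0.00164 0.00041] median r 0.022 std 0.0007 z 0.1166
[ 0.6007 -0.0059  0.2579] [-1.0920e-01  4.5170e-01  1.3983e+00 -1.0000e-04  1.2907e+00 -1.3446e+00] 70.78470066205139
rim n 372 c [ 1.37e-03 -3.00e-05] median r 0.0218 std 0.0007 z 0.1163
rim n 329 c [1.36e-03 4.00e-05] median r 0.0219 std 0.0007 z 0.1163
[ 0.6009 -0.0058  0.2581] [-1.0900e-01  4.5170e-01  1.3981e+00 -1.0000e-04  1.2906e+00 -1.3446e+00] 70.79373832584785
rim n 374 c [ 0.00115 -0.00021] median r 0.0218 std 0.0007 z 0.1161
rim n 335 c [ 0.00115 -0.00015] median r 0.0219 std 0.0007 z 0.1161
```

Emit:
drive_tool(commands=[[0,0,0,0,0,0,0],[0,0,0,0,0,0,0],[0,0,0,0,0,0,0],[0,0,0,0,0,0,0],[0,0,0,0,0,0,0],[0,0,0,0,0,0,0],[0,0,0,0,0,0,0],[0,0,0,0,0,0,0]])

```text
t: 7.55
position: [0.6006, -0.0054, 0.257]
tool_rot: [0.697, 0.118, 0.697, -0.118]
wrist_force: [-0.4, -0.4, -0.8]
grip_width: 0.0129
```

```bash
cat > look.py <<'E'
from h import *
C=camT(); acc=[]
for k in range(3):
    s=robot.get_state();im,d=vision.read_camera('wrist')
    P=cloud(C,d); c=rim(P[:212],s['position'][2],.114,.1205)
    Rm=rot(s['tool_rot']); w=s['position']+Rm[:,1]*c[0]+Rm[:,2]*c[1]
    print(s['t'],s['position'].round(4),'jar world',w[:2].round(4))
E
python3 look.py
```

```text
rim n 339 c [0.00095 0.00038] median r 0.0219 std 0.0008 z 0.1167
7.55 [ 0.6006 -0.0054  0.257 ] jar world [ 0.6013 -0.0047]
rim n 334 c [0.00096 0.00039] median r 0.0219 std 0.0007 z 0.1167
7.6 [ 0.6006 -0.0054  0.2571] jar world [ 0.6013 -0.0047]
rim n 330 c [0.00096 0.00041] median r 0.0219 std 0.0007 z 0.1167
7.65 [ 0.6006 -0.0054  0.2571] jar world [ 0.6013 -0.0047]
```

Emit:
drive_tool(commands=[[0.4,0.029,0.01,0,0,0,0],[0.5,0,0,0,0,0,0],[0.5,0,0,0,0,0,0],[0.5,0,0,0,0,0,0],[0.4,0,0,0,0,0,0],[0.15,0,0,0,0,0,0],[0,0,0,0,0,0,0],[0,0,0,0,0,0,0],[0,0,0,0,0,0,0],[0,0,0,0,0,0,0],[0,0,0,0,0,0,0],[0,0,0,0,0,0,0]])

```text
t: 8.7
position: [0.6016, -0.0045, 0.1597]
tool_rot: [0.698, 0.118, 0.697, -0.118]
wrist_force: [0.4, 0.3, -0.5]
grip_width: 0.0129
```

Run:
```python
from h import *
im,d=vision.read_camera('wrist'); s=robot.get_state();print(s['position'],s['wrist_force'],s['grip_width'])
cv2.imwrite('pics/w7.png',cv2.resize(im[150:330,200:430],None,fx=3,fy=3)[:,:,::-1])
im,d=vision.read_camera('scene')
cv2.imwrite('pics/s7.png',cv2.resize(im[150:300,280:440],None,fx=4,fy=4,interpolation=cv2.INTER_CUBIC)[:,:,::-1])
```

```text
[ 0.60154988 -0.00450492  0.15953934] [ 0.86108536 -0.24322729  0.03597277] 0.01256410682893806
```

View pics/w7.png

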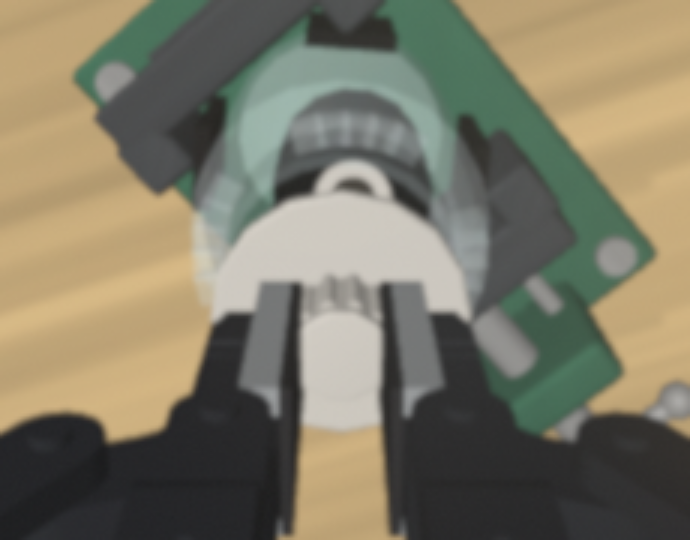

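View pics/s7.png

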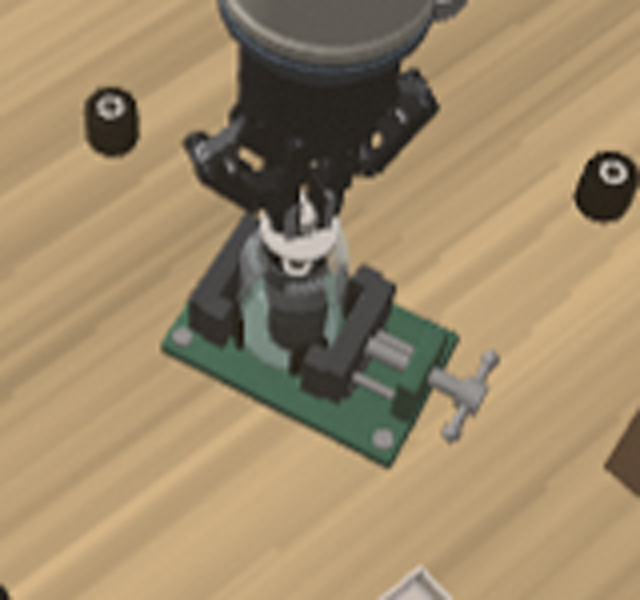

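The disc hovers about 10 mm above the rim and centred on it; its flange hides the near arc. I'll lower it in small steps.

Emit:
drive_tool(commands=[[0.1,0,0,0,0,0,0],[0.1,0,0,0,0,0,0],[0.05,0,0,0,0,0,0],[0.025,0,0,0,0,0,0],[0.025,0,0,0,0,0,0],[0,0,0,0,0,0,0],[0,0,0,0,0,0,0],[0,0,0,0,0,0,0],[0,0,0,0,0,0,0]])

```text
t: 9.55
position: [0.6015, -0.0045, 0.1472]
tool_rot: [0.697, 0.118, 0.697, -0.118]
wrist_force: [-0.8, -0.0, -0.2]
grip_width: 0.0126
```

Emit:
drive_tool(commands=[[0.025,0,0,0,0,0,0],[0.025,0,0,0,0,0,0],[0.013,0,0,0,0,0,0],[0,0,0,0,0,0,0],[0,0,0,0,0,0,0],[0,0,0,0,0,0,0]])

```text
t: 10.05
position: [0.6014, -0.0045, 0.1446]
tool_rot: [0.697, 0.118, 0.697, -0.118]
wrist_force: [0.6, 0.7, 0.2]
grip_width: 0.0127
```

Emit:
drive_tool(commands=[[0.013,0,0,0,0,0,0],[0.013,0,0,0,0,0,0],[0,0,0,0,0,0,0],[0,0,0,0,0,0,0],[0,0,0,0,0,0,0]])

```text
t: 10.47
position: [0.6015, -0.0045, 0.1437]
tool_rot: [0.697, 0.118, 0.697, -0.118]
wrist_force: [-1.3, 0.8, 3.1]
grip_width: 0.0125
```

Contact comes at 3 N at the expected seated height, so I'll release and look.

Emit:
drive_tool(commands=[[0,0,0,0,0,0,0.25],[0,0,0,0,0,0,0.36],[0,0,0,0,0,0,0.36],[0,0,0,0,0,0,0.36],[-0.2,0,0,0,0,0,0.36],[-0.5,0,0,0,0,0,0.4],[-0.8,0,0,0,0,0,1],[-0.8,0,0,0,0,0,1],[-0.8,0,0,0,0,0,1],[-0.8,0,0,0,0,0,1],[0,0,0,0,0,0,1],[0,0,0,0,0,0,1],[0,0,0,0,0,0,1],[0,0,0,0,0,0,1],[0,0,0,0,0,0,1],[0,0,0,0,0,0,1],[0,0,0,0,0,0,1],[0,0,0,0,0,0,1]])

```text
t: 11.97
position: [0.6013, -0.0045, 0.2991]
tool_rot: [0.697, 0.118, 0.697, -0.118]
wrist_force: [0.1, -0.7, 0.6]
grip_width: 0.0855
```

Run:
```python
from h import *
s=robot.get_state();im,d=vision.read_camera('wrist'); print(s['t'],s['position'],s['wrist_force'],s['grip_width'])
np.savez('pics/w8.npz',im=im,d=d); cv2.imwrite('pics/w8.png',cv2.resize(im[110:260,220:420],None,fx=4,fy=4,interpolation=cv2.INTER_CUBIC)[:,:,::-1])
C=camT(); P=cloud(C,d); z0=s['position'][2]; Zw=P[...,2]+z0
m=(abs(Zw-.120)<.004)&(np.hypot(P[...,0],P[...,1])<.03)
A=np.c_[P[m][:,:2],np.ones(m.sum())]; print('flange plane',m.sum(),np.linalg.lstsq(A,Zw[m],rcond=None)[0],np.median(Zw[m]))
kn=(Zw>.129)&(np.hypot(P[...,0],P[...,1])<.03); print('knob',kn.sum(),P[kn].mean(0),np.median(Zw[kn]))
w=lambda a:((a.max(2)-a.min(2))<30)&(a.min(2)>140)
circ_fit(C,im,w,(313,178),40,.120-z0,'disc')
Rm=rot(s['tool_rot']);print(yaw(Rm))
```

```text
11.9667 [ 0.60130593 -0.00449788  0.29912151] [ 0.05899893 -0.70619785  0.55231491] 0.08553898375881239
flange plane 1382 [0.00045814 0.02236779 0.11960435] 0.11970114912123048
knob 11287 [ 4.19491974e-05 -1.26105995e-02  6.13271317e-02] 0.36517972759255257
disc n 238 c [-0.0011 -0.0046] diam 0.0508 rms 0.00376
70.8173630620667
```

View pics/w8.png

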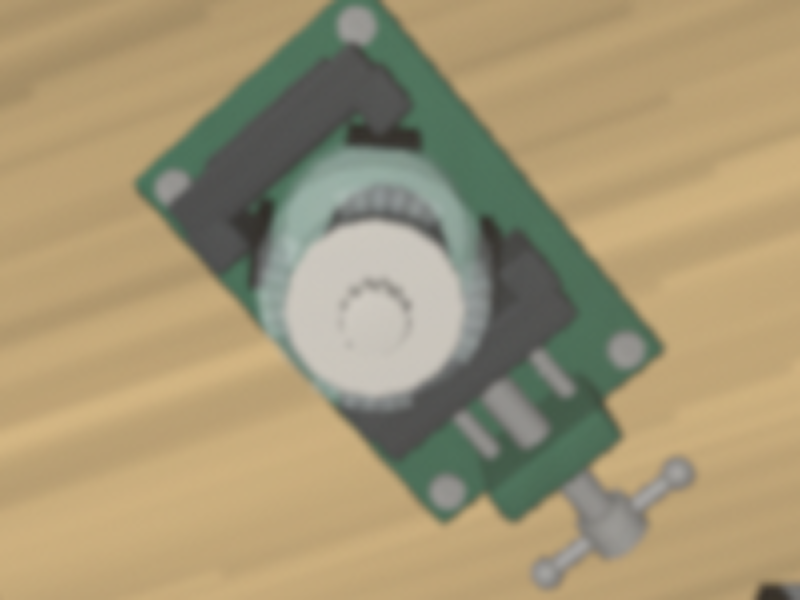

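Run:
```python
from h import *
Z=np.load('pics/w8.npz');im,d=Z['im'],Z['d'];C=camT();P=cloud(C,d);z0=.2991;Zw=P[...,2]+z0
m=((abs(Zw-.120)<.003)|(abs(Zw-.134)<.003))&(im.min(2)>165)&(np.hypot(P[...,0],P[...,1])<.03)
m=cv2.morphologyEx(m.astype(np.uint8),cv2.MORPH_CLOSE,np.ones((5,5)))
cs,_=cv2.findContours(m,cv2.RETR_EXTERNAL,cv2.CHAIN_APPROX_NONE); c=max(cs,key=cv2.contourArea).reshape(-1,2)
X=at_z(C,c,.12-z0)[:,:2]; A=np.c_[2*X,np.ones(len(X))]; s=np.linalg.lstsq(A,(X**2).sum(1),rcond=None)[0]
print('disc c tool',s[:2],'diam',2*np.sqrt(s[2]+s[0]**2+s[1]**2))
import math
y=np.radians(70.82); ey=np.array([np.cos(y),np.sin(y)]); ez=np.array([np.sin(y),-np.cos(y)])
print('world',np.array([.6013,-.0045])+ey*s[0]+ez*s[1])
# ramps from w6b
Z=np.load('pics/w6b.npz');P=cloud(C,Z['d']);Zw=P[...,2]+.258
```

```text
disc c tool [-0.00042371  0.00041712] diam 0.04245835768322862
world [ 0.60155477 -0.00503723]
```

The disc is seated: flange top at 0.1197 against 0.120 expected, level, and centred within 0.6 mm. Next I'll go to the ring.

Run:
```python
from h import *
plan([0.445,0.259,0.20])
```

```text
t 12.0167 pos [ 0.6013 -0.0045  0.2992] yawY 70.82 axis x [-5.e-04  0.e+00 -1.e+00]
shift units [ 2.483  4.938 -5.854]
```

Emit:
drive_tool(commands=[[0,0.41,-0.488,0,0,0,1],[0,0.41,-0.488,0,0,0,1],[0,0.41,-0.488,0,0,0,1],[0,0.41,-0.488,0,0,0,1],[0,0.41,-0.488,0,0,0,1],[0.35,0.41,-0.488,0,0,0,1],[0.35,0.41,-0.488,0,0,0,1],[0.35,0.41,-0.488,0,0,0,1],[0.35,0.41,-0.488,0,0,0,1],[0.35,0.41,-0.488,0,0,0,1],[0.35,0.41,-0.488,0,0,0,1],[0.35,0.41,-0.488,0,0,0,1],[0,0,0,0,0,0,1],[0,0,0,0,0,0,1],[0,0,0,0,0,0,1],[0,0,0,0,0,0,1],[0,0,0,0,0,0,1],[0,0,0,0,0,0,1],[0,0,0,0,0,0,1],[0,0,0,0,0,0,1]])

```text
t: 13.68
position: [0.4451, 0.2581, 0.2017]
tool_rot: [0.697, 0.118, 0.697, -0.118]
wrist_force: [0.2, 0.3, 0.1]
grip_width: 0.0859
```

```bash
cat > ring.py <<'E'
from h import *
import sys
s=robot.get_state();im,d=vision.read_camera('wrist'); z0=s['position'][2]; print(s['t'],s['position'],s['joint_positions'].round(3),s['wrist_force'],s['grip_width'],yaw(rot(s['tool_rot'])))
np.savez('pics/%s.npz'%sys.argv[1],im=im,d=d)
C=camT();P=cloud(C,d);Zw=P[...,2]+z0
m=(abs(Zw-.022)<.005)&((im.max(2).astype(int)-im.min(2))<40)&(np.hypot(P[...,0],P[...,1])<.06)
v,u=np.nonzero(m); print(m.sum(),u.mean(),v.mean(),np.median(Zw[m]))
uu,vv=int(u.mean()),int(v.mean())
mm=circ_fit(C,im,lambda w:(w.max(2)-w.min(2))<32,(uu,vv),60,.022-z0,'ring')
r=60
c=cv2.resize(im[vv-r:vv+r,uu-r:uu+r],None,fx=5,fy=5,interpolation=cv2.INTER_CUBIC)
cv2.imwrite('pics/%s.png'%sys.argv[1],c[:,:,::-1])
E
python3 ring.py w9
```

```text
13.6833 [0.44505368 0.25809926 0.20170368] [ 0.409  0.398  1.677  0.     1.067 -0.826] [0.22827137 0.29067594 0.0905977 ] 0.08586764172164851 70.78568246139578
2598 313.46150885296385 186.71862971516552 0.02181784153299099
ring n 188 c [-0.0002  0.0005] diam 0.0658 rms 0.00055
ring n 96 c [-0.0001  0.0013] diam 0.0341 rms 0.0003
```

View pics/w9.png

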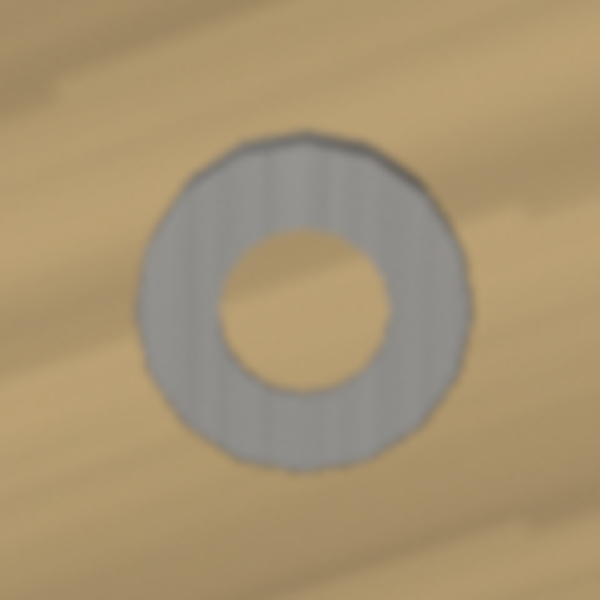

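```bash
cat >> h.py <<'E'
def polyfit(C,im,uv,r,z):
    from scipy.optimize import least_squares
    u0,v0=map(int,uv); k=4
    w=cv2.resize(im[v0-r:v0+r+1,u0-r:u0+r+1],None,fx=k,fy=k,interpolation=cv2.INTER_CUBIC).astype(int)
    m=((w.max(2)-w.min(2))<32).astype(np.uint8)
    cs,_=cv2.findContours(m,cv2.RETR_EXTERNAL,cv2.CHAIN_APPROX_NONE); c=max(cs,key=cv2.contourArea).reshape(-1,2)
    X=at_z(C,(c+.5)/k-.5+[u0-r,v0-r],z)[:,:2]
    def f(p):
        q=X-p[:2]; a=np.arctan2(q[:,1],q[:,0])-p[2]; h=np.pi/8
        a=(a+h/2)%h-h/2
        return np.hypot(*q.T)*np.cos(a)-p[3]
    best=None
    for t in np.radians(np.arange(0,22.5,1.5)):
        r_=least_squares(f,[X[:,0].mean(),X[:,1].mean(),t,.033],loss='soft_l1',f_scale=.0003)
        if best is None or r_.cost<best.cost: best=r_
    cc=sorted([(round(np.degrees(t0),1),least_squares(lambda p:f([p[0],p[1],t0,p[2]]),[best.x[0],best.x[1],.033],loss='soft_l1',f_scale=.0003).cost*1e6) for t0 in np.radians(np.arange(0,22.5,2.25))])
    print('ring16 c',best.x[:2].round(5),'flat normal angle from tool y (y->z) deg mod22.5',np.degrees(best.x[2])%22.5,'af',2*best.x[3]); print(np.round(cc,2).tolist())
E
python3 - <<'E'
from h import *
Z=np.load('pics/w9.npz'); polyfit(camT(),Z['im'],(313,187),50,.022-.2017)
E
```

```text
ring16 c [-0.00014  0.0006 ] flat normal angle from tool y (y->z) deg mod22.5 11.710527315545855 af 0.06605984768957344
[[0.0, 68.11], [2.2, 67.48], [4.5, 65.13], [6.8, 61.8], [9.0, 58.43], [11.2, 56.71], [13.5, 57.3], [15.8, 60.04], [18.0, 63.59], [20.2, 66.61]]
```

Run:
```python
from h import *
from scipy.optimize import least_squares
Z=np.load('pics/w9.npz'); C=camT(); im=Z['im'];P=cloud(C,Z['d']);z0=.2017;Zw=P[...,2]+z0
m=(abs(Zw-.022)<.0025)&(np.hypot(P[...,0],P[...,1])<.05)
X=P[m][:,:2]; print(m.sum(), X.mean(0),X.min(0),X.max(0),(X.min(0)+X.max(0))/2)
overlay(im,C,(-.0001,.0017),[(.066,.022-z0,(0,0,255)),(.034,.022-z0,(0,0,255))],268,142,90,90,4,'pics/o9.png')
```

```text
2590 [3.62267298e-05 6.67005161e-04] [-0.03319394 -0.03171108] [0.03315005 0.03523164] [-2.19411926e-05  1.76027652e-03]
```

View pics/o9.png

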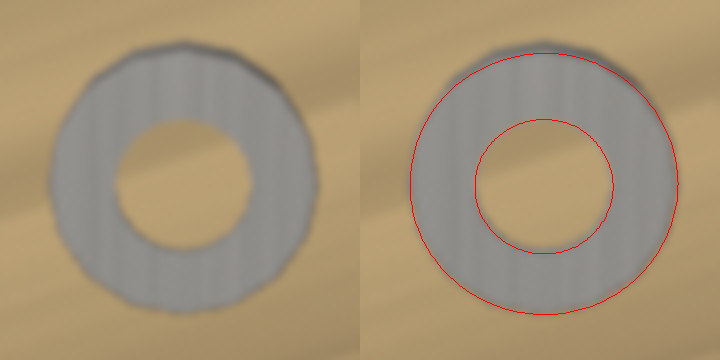

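Emit:
drive_tool(commands=[[0.4,0,0.04,-0.785,0,0,1],[0.5,0,0,-0.785,0,0,1],[0.6,0,0,0,0,0,1],[0.6,0,0,0,0,0,1],[0.6,0,0,0,0,0,1],[0.5,0,0,0,0,0,1],[0,0,0,0,0,0,1],[0,0,0,0,0,0,1],[0,0,0,0,0,0,1],[0,0,0,0,0,0,1],[0,0,0,0,0,0,1],[0,0,0,0,0,0,1]])

```text
t: 14.73
position: [0.4468, 0.258, 0.0744]
tool_rot: [0.706, 0.052, 0.705, -0.051]
wrist_force: [-0.0, -0.3, 0.0]
grip_width: 0.0858
```

Run:
```python
from h import *
s=robot.get_state();im,d=vision.read_camera('wrist');print(s['position'],s['wrist_force'],yaw(rot(s['tool_rot'])))
z0=s['position'][2]; C=camT(); np.savez('pics/w10.npz',im=im,d=d)
overlay(im,C,(0,0),[(.066,.022-z0,(0,0,255)),(.034,.022-z0,(0,0,255))],210,150,210,190,2,'pics/o10.png')
P=cloud(C,d);Zw=P[...,2]+z0
m=(abs(Zw-.022)<.0025)&(np.hypot(P[...,0],P[...,1])<.05);X=P[m][:,:2];print((X.min(0)+X.max(0))/2,X.mean(0))
polyfit(C,im,(313,222),75,.022-z0)
```

```text
[0.44678729 0.25802726 0.07443477] [-0.02122919 -0.34049683  0.00974325] 81.61590883042793
[-0.00058046 -0.00032664] [-0.00055766 -0.00202552]
ring16 c [-0.00072 -0.0018 ] flat normal angle from tool y (y->z) deg mod22.5 0.14779054379642886 af 0.0666368909177217
[[0.0, 181.55], [2.2, 183.23], [4.5, 187.66], [6.8, 192.27], [9.0, 195.24], [11.2, 196.1], [13.5, 194.98], [15.8, 192.01], [18.0, 187.7], [20.2, 183.57]]
```

View pics/o10.png

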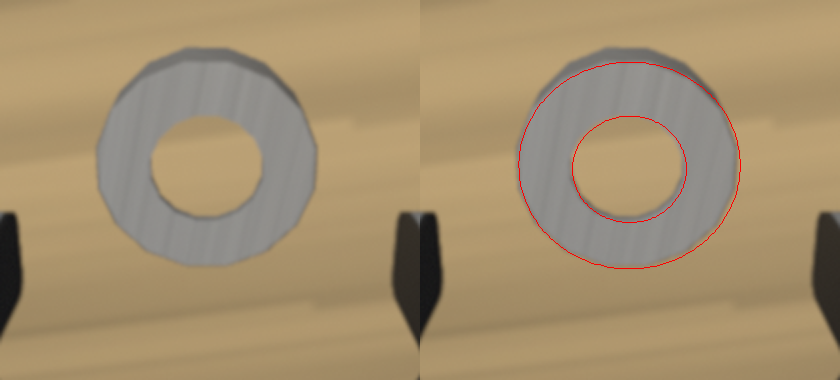

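Emit:
drive_tool(commands=[[0.4,-0.015,-0.006,0,0,0,1],[0.4,0,0,0,0,0,1],[0.3,0,0,0,0,0,1],[0.2,0,0,0,0,0,1],[0,0,0,0,0,0,1],[0,0,0,0,0,0,1],[0,0,0,0,0,0,1],[0,0,0,0,0,0,1]])

```text
t: 15.45
position: [0.4464, 0.2574, 0.0222]
tool_rot: [0.706, 0.052, 0.705, -0.052]
wrist_force: [-0.2, -0.1, 1.0]
grip_width: 0.0855
```

Run:
```python
from h import *
s=robot.get_state();im,d=vision.read_camera('wrist');print(s['position'],s['wrist_force'],s['ft_torque'],s['grip_width'])
z0=s['position'][2]; C=camT()
overlay(im,C,(0,0),[(.066,.022-z0,(0,0,255)),(.034,.022-z0,(0,0,255))],210,150,210,190,2,'pics/o11.png')
```

```text
[0.44641608 0.25744224 0.02224121] [-0.19996647 -0.11979608  0.99458403] [-0.02942861 -0.01092703 -0.03741812] 0.08546652025211221
```

View pics/o11.png

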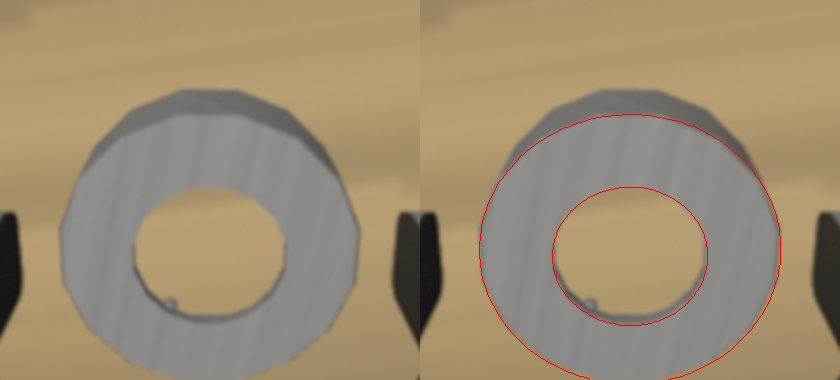

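Emit:
drive_tool(commands=[[0,0,0,0,0,0,0.82],[0,0,0,0,0,0,0.7],[0,0,0,0,0,0,0.5],[0,0,0,0,0,0,0],[0,0,0,0,0,0,0],[0,0,0,0,0,0,0],[0,0,0,0,0,0,0]])

```text
t: 16.08
position: [0.4462, 0.2573, 0.0223]
tool_rot: [0.706, 0.052, 0.705, -0.052]
wrist_force: [-2.1, -1.8, 15.3]
grip_width: 0.0645
```

```bash
cat > rl.py <<'E'
from h import *
import sys
s=robot.get_state();im,d=vision.read_camera('wrist');print(s['t'],s['position'],s['wrist_force'],s['ft_torque'],s['grip_width'],yaw(rot(s['tool_rot'])))
z=float(sys.argv[2]); C=camT()
overlay(im,C,(0,0),[(.066,z,(0,0,255)),(.034,z,(0,0,255))],210,150,210,190,2,'pics/%s.png'%sys.argv[1])
np.savez('pics/%s.npz'%sys.argv[1],im=im,d=d)
E
python3 rl.py o12 0
```

```text
16.0833 [0.44620793 0.25731396 0.0223005 ] [-2.05406108 -1.77704037 15.30500579] [-0.42759171  0.3511541  -0.01057133] 0.06451912031310847 81.61979718341551
```

View pics/o12.png

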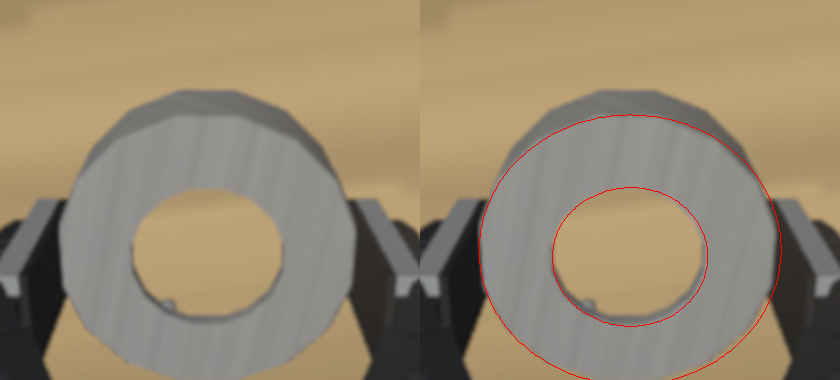

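Emit:
drive_tool(commands=[[-0.1,0,0,0,0,0,0],[-0.3,0,0,0,0,0,0],[-0.6,0,0,0,0,0,0],[-0.8,0,0,0,0,0,0],[-0.8,0,0,0,0,0,0],[-0.8,0,0,0,0,0,0],[-0.8,0,0,0,0,0,0],[-0.8,0,0,0,0,0,0],[0,0,0,0,0,0,0],[0,0,0,0,0,0,0],[0,0,0,0,0,0,0],[0,0,0,0,0,0,0]])

```text
t: 17.13
position: [0.4453, 0.2569, 0.2203]
tool_rot: [0.704, 0.051, 0.706, -0.052]
wrist_force: [-0.3, -0.2, -1.6]
grip_width: 0.0641
```

```bash
python3 rl.py o13 0
python3 - <<'E'
from h import *
plan([0.6013,-0.0047,0.30])
im=np.load('pics/o13.npz');C=camT();P=cloud(C,im['d'])
m=(abs(P[...,2])<.006)&(np.hypot(P[...,0],P[...,1])<.034)&(np.hypot(P[...,0],P[...,1])>.018)&(abs(P[...,0])<.03)
A=np.c_[P[m][:,:2],np.ones(m.sum())]; print(m.sum(),'top plane',np.linalg.lstsq(A,P[m][:,2],rcond=None)[0])
E
```

```text
17.1333 [0.44526514 0.25694192 0.22028147] [-0.34502054 -0.22301654 -1.63590009] [0.01250448 0.010471   0.03459894] 0.06405730440696898 81.60897026808837
t 17.1833 pos [0.4453 0.257  0.2203] yawY 81.61 axis x [-0.0023 -0.001  -1.    ]
shift units [-1.996 -5.905  4.808]
10871 top plane [ 0.00090565  0.00568491 -0.0007928 ]
```

View pics/o13.png

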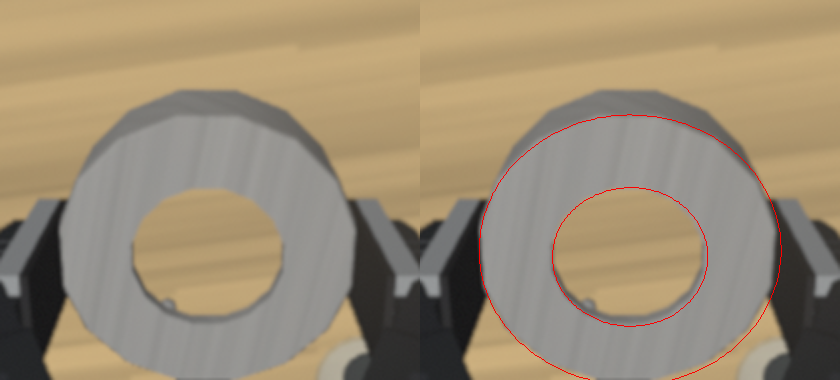

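Emit:
drive_tool(commands=[[-0.3,-0.3,0.25,0,0,0,0],[-0.4,-0.5,0.4,0,0,0,0],[-0.4,-0.5,0.4,0,0,0,0],[-0.3,-0.5,0.4,0,0,0,0],[-0.3,-0.5,0.4,0,0,0,0],[-0.3,-0.5,0.4,0,0,0,0],[0,-0.5,0.4,0,0,0,0],[0,-0.5,0.4,0,0,0,0],[0,-0.5,0.4,0,0,0,0],[0,-0.5,0.4,0,0,0,0],[0,-0.5,0.4,0,0,0,0],[0,-0.4,0.4,0,0,0,0],[0,-0.2,0.15,0,0,0,0],[0,0,0,0,0,0,0],[0,0,0,0,0,0,0],[0,0,0,0,0,0,0],[0,0,0,0,0,0,0],[0,0,0,0,0,0,0],[0,0,0,0,0,0,0],[0,0,0,0,0,0,0]])

```text
t: 18.85
position: [0.6014, -0.0038, 0.3016]
tool_rot: [0.705, 0.052, 0.705, -0.051]
wrist_force: [-0.4, 0.4, -1.1]
grip_width: 0.064
```

Run:
```python
from h import *
s=robot.get_state();im,d=vision.read_camera('wrist');print(s['t'],s['position'],s['joint_positions'].round(3),s['wrist_force'],s['ft_torque'],s['grip_width'])
np.savez('pics/w14.npz',im=im,d=d);cv2.imwrite('pics/w14.png',im[:,:,::-1]); plan([.6013,-.0047,.18])
```

```text
18.85 [ 0.60139069 -0.00377328  0.30164654] [-0.106  0.416  1.334  0.     1.391 -1.531] [-0.3584841   0.40842578 -1.1009702 ] [-0.08244967 -0.00841934 -0.03458918] 0.06404667053243461
t 18.9 pos [ 0.6014 -0.0039  0.3016] yawY 81.64 axis x [ 2.e-04  0.e+00 -1.e+00]
shift units [ 3.041e+00 -2.100e-02 -1.000e-03]
```

View pics/w14.png

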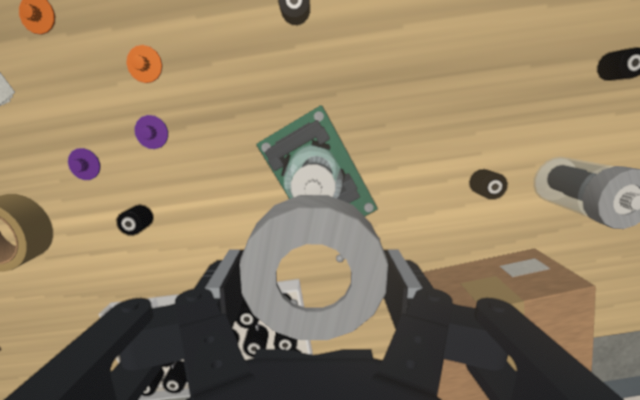

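Run:
```python
from h import *
from scipy.optimize import least_squares
Z=np.load('pics/w14.npz');im,d=Z['im'],Z['d'];C=camT();P=cloud(C,d);z0=.3016;Zw=P[...,2]+z0
# held ring: top-plane points, near-side outer edge fit & hole
m=(abs(P[...,2]+.0008)<.002)&(np.hypot(P[...,0],P[...,1])<.04)
for sl,name in ((slice(None),'all'),):
    X=P[m][:,:2]; 
    # hole: nearest-radius points per angle
    def fit(sel_r0,lo,hi):
        a=np.arctan2(X[:,1],X[:,0]); r=np.hypot(*X.T); pts=[]
        for k in range(72):
            q=(a>-np.pi+k*np.pi/36)&(a<-np.pi+(k+1)*np.pi/36)&(r<.03)
            if q.sum()>5: j=np.argmin(np.where(q,r,9)); pts.append(X[j])
        pts=np.array(pts); A=np.c_[2*pts,np.ones(len(pts))]; s=np.linalg.lstsq(A,(pts**2).sum(1),rcond=None)[0]
        print('hole c',s[:2].round(5),'d',(2*np.sqrt(s[2]+s[0]**2+s[1]**2)).round(4))
    fit(0,0,0)
overlay(im,C,(-.0004,-.0001),[(.066,-.0008,(0,0,255)),(.034,-.0008,(0,0,255))],225,170,170,180,4,'pics/o14.png')
im2=cv2.imread('pics/o14.png'); cv2.imwrite('pics/o14.png',im2[:,680:])
# disc: 
m=(abs(Zw-.120)<.003)&(im.min(2)>160)&(np.hypot(P[...,0],P[...,1])<.03)
v,u=np.nonzero(m);print('disc px',u.min(),u.max(),v.min(),v.max())
X=P[m][:,:2]; print('y mid',(X[:,0].min()+X[:,0].max())/2, X.min(0),X.max(0))
mm=m.astype(np.uint8);cs,_=cv2.findContours(mm,cv2.RETR_EXTERNAL,cv2.CHAIN_APPROX_NONE); c=max(cs,key=cv2.contourArea).reshape(-1,2)
c=c[c[:,1]<186]; X=at_z(C,c,.12-z0)[:,:2]
r=least_squares(lambda p:np.hypot(X[:,0]-p[0],X[:,1]-p[1])-.0218,[0,0],loss='soft_l1',f_scale=.0005); print('disc c',r.x)
rim(P,z0,.114,.1185) if False else None
```

```text
hole c [-3.6e-04  8.0e-05] d 0.033
disc px 290 335 165 196
y mid -0.0011715957654421898 [-0.02362828 -0.02117426] [0.02128509 0.01004368]
disc c [-0.00114611  0.00108942]
```

View pics/o14.png

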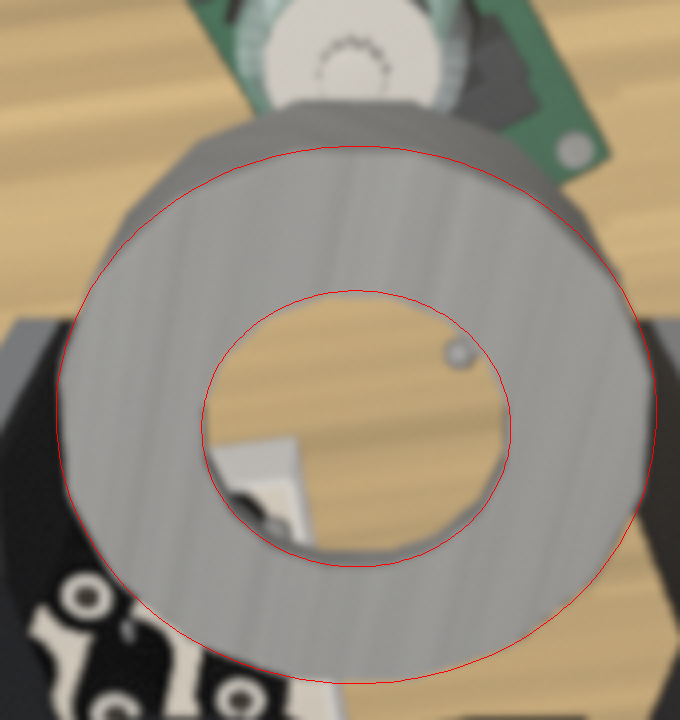

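Emit:
drive_tool(commands=[[0.4,-0.015,0.005,0,0,0,0],[0.6,0,0,0,0,0,0],[0.6,0,0,0,0,0,0],[0.6,0,0,0,0,0,0],[0.6,0,0,0,0,0,0],[0.4,0,0,0,0,0,0],[0.3,0,0,0,0,0,0],[0.2,0,0,0,0,0,0],[0,0,0,0,0,0,0],[0,0,0,0,0,0,0],[0,0,0,0,0,0,0],[0,0,0,0,0,0,0],[0,0,0,0,0,0,0],[0,0,0,0,0,0,0],[0,0,0,0,0,0,0]])

```text
t: 20.15
position: [0.6018, -0.0049, 0.1539]
tool_rot: [0.705, 0.052, 0.705, -0.052]
wrist_force: [-0.3, -1.0, -1.6]
grip_width: 0.0638
```

```bash
python3 rl.py o15 -0.0008
python3 - <<'E'
from h import *
C=camT();Z=np.load('pics/o15.npz');P=cloud(C,Z['d']);m=(np.hypot(P[...,0],P[...,1])<.0165)&(P[...,2]>-.022)&(P[...,2]<.003)
X=P[m]; print(m.sum(),(X.min(0)+X.max(0))/2,np.median(X,0),X.min(0),X.max(0))
E
```

```text
20.15 [ 0.60175226 -0.00486773  0.15386048] [-0.30357817 -1.00457074 -1.64518198] [-0.03714838 -0.02640152 -0.02227037] 0.06384274342141404 81.61185833406947
828 [ 2.24284334e-03  8.32621906e-05 -1.06865827e-02] [ 0.00039278 -0.0004638  -0.0200464 ] [-0.01185737 -0.01628055 -0.02197898] [0.01634306 0.01644708 0.00060582]
```

View pics/o15.png

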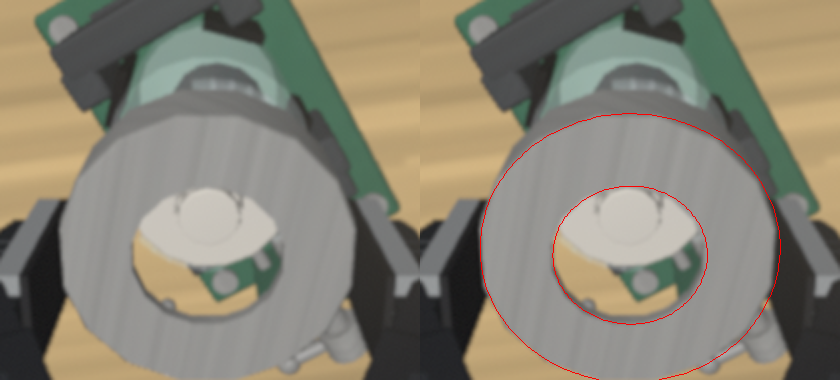

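Run:
```python
from h import *
C=camT();im=np.load('pics/o15.npz')['im']; z0=.1539
overlay(im,C,(-.0004,0),[(.016,.134-z0,(0,0,255)),(.0446,.120-z0,(255,0,0)),(.0446,.117-z0,(0,200,0)),(.034,-.0008,(0,255,255))],265,220,95,100,8,'pics/o16.png')
a=cv2.imread('pics/o16.png'); cv2.imwrite('pics/o16.png',a[:600,760:])
```

```text
(no output)
```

View pics/o16.png

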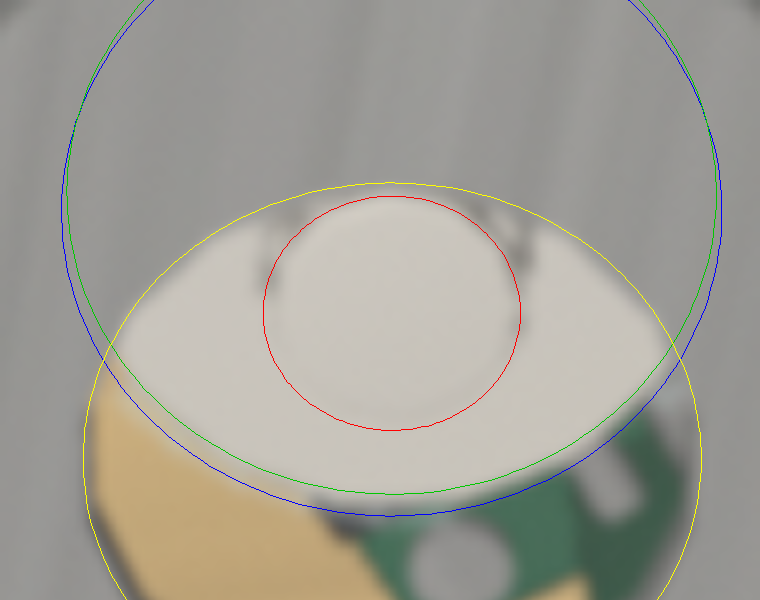

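Emit:
drive_tool(commands=[[0.1,0.006,-0.012,0,0,0,0],[0.1,0,0,0,0,0,0],[0.05,0,0,0,0,0,0],[0.04,0,0,0,0,0,0],[0.03,0,0,0,0,0,0],[0,0,0,0,0,0,0],[0,0,0,0,0,0,0],[0,0,0,0,0,0,0],[0,0,0,0,0,0,0]])

```text
t: 20.95
position: [0.6013, -0.0046, 0.1409]
tool_rot: [0.705, 0.052, 0.705, -0.052]
wrist_force: [-0.2, -0.1, -0.8]
grip_width: 0.064
```

Emit:
drive_tool(commands=[[0.025,0,0,0,0,0,0],[0.025,0,0,0,0,0,0],[0.025,0,0,0,0,0,0],[0.025,0,0,0,0,0,0],[0,0,0,0,0,0,0],[0,0,0,0,0,0,0],[0,0,0,0,0,0,0]])

```text
t: 21.53
position: [0.6012, -0.0045, 0.1367]
tool_rot: [0.705, 0.052, 0.705, -0.052]
wrist_force: [0.9, -0.8, -1.3]
grip_width: 0.0641
```

Emit:
drive_tool(commands=[[0.025,0,0,0,0,0,0],[0.025,0,0,0,0,0,0],[0.013,0,0,0,0,0,0],[0,0,0,0,0,0,0],[0,0,0,0,0,0,0],[0,0,0,0,0,0,0]])

```text
t: 22.03
position: [0.6012, -0.0045, 0.1342]
tool_rot: [0.705, 0.052, 0.705, -0.052]
wrist_force: [0.4, 0.5, -0.6]
grip_width: 0.0637
```

Emit:
drive_tool(commands=[[0.013,0,0,0,0,0,0],[0.012,0,0,0,0,0,0],[0.012,0,0,0,0,0,0],[0,0,0,0,0,0,0],[0,0,0,0,0,0,0],[0,0,0,0,0,0,0]])

```text
t: 22.53
position: [0.6012, -0.0045, 0.1327]
tool_rot: [0.705, 0.052, 0.705, -0.052]
wrist_force: [0.1, 0.1, -1.4]
grip_width: 0.0642
```

Emit:
drive_tool(commands=[[0.012,0,0,0,0,0,0],[0.013,0,0,0,0,0,0],[0,0,0,0,0,0,0],[0,0,0,0,0,0,0],[0,0,0,0,0,0,0]])

```text
t: 22.95
position: [0.6012, -0.0045, 0.1317]
tool_rot: [0.705, 0.052, 0.705, -0.052]
wrist_force: [0.5, -0.4, -1.3]
grip_width: 0.064
```

Emit:
drive_tool(commands=[[0.012,0,0,0,0,0,0],[0.013,0,0,0,0,0,0],[0,0,0,0,0,0,0],[0,0,0,0,0,0,0],[0,0,0,0,0,0,0]])

```text
t: 23.37
position: [0.6014, -0.0045, 0.1314]
tool_rot: [0.705, 0.052, 0.705, -0.052]
wrist_force: [-3.5, 0.0, 10.1]
grip_width: 0.0643
```

Emit:
drive_tool(commands=[[0.003,0,0,0.5,0,0,0],[0.004,0,0,0.5,0,0,0],[0.005,0,0,0.5,0,0,0],[0.005,0,0,0.5,0,0,0],[0,0,0,0,0,0,0],[0,0,0,0,0,0,0]])

```text
t: 23.87
position: [0.6016, -0.0046, 0.1306]
tool_rot: [0.694, 0.136, 0.694, -0.136]
wrist_force: [-0.4, -0.2, 8.4]
grip_width: 0.064
```

Emit:
drive_tool(commands=[[0.004,0,0,0.5,0,0,0],[0.005,0,0,0.5,0,0,0],[0.005,0,0,0.5,0,0,0],[0.005,0,0,0.5,0,0,0],[0,0,0,0,0,0,0],[0,0,0,0,0,0,0]])

```text
t: 24.37
position: [0.601, -0.0045, 0.1292]
tool_rot: [0.673, 0.217, 0.673, -0.217]
wrist_force: [-1.1, -0.8, -0.2]
grip_width: 0.0642
```

```bash
cat > st.py <<'E'
from h import *
s=robot.get_state();Rm=rot(s['tool_rot']);print(round(s['t'],2),'pos',s['position'].round(4),'F',s['wrist_force'].round(2),'M',s['ft_torque'].round(3),'w',round(s['grip_width'],4),'yaw',round(yaw(Rm),2),'axis',Rm[:,0].round(4),'q6',s['joint_positions'][5].round(3))
E
python3 st.py
```

```text
24.37 pos [ 0.601  -0.0045  0.1292] F [-1.09 -0.85 -0.24] M [-0.096  0.118 -0.068] w 0.0642 yaw 54.21 axis [-4.e-04  0.e+00 -1.e+00] q6 -1.053
```

Emit:
drive_tool(commands=[[0.012,0,0,0,0,0,0],[0.013,0,0,0,0,0,0],[0.012,0,0,0,0,0,0],[0,0,0,0,0,0,0],[0,0,0,0,0,0,0]])

```text
t: 24.78
position: [0.6011, -0.0045, 0.1281]
tool_rot: [0.673, 0.218, 0.673, -0.217]
wrist_force: [-4.1, 0.2, 7.5]
grip_width: 0.0639
```

Emit:
drive_tool(commands=[[0,0,0,0.3,0,0,0],[0,0,0,0.3,0,0,0],[0,0,0,0,0,0,0],[0,0,0,0,0,0,0]])

```text
t: 25.12
position: [0.6012, -0.0045, 0.1277]
tool_rot: [0.665, 0.241, 0.665, -0.241]
wrist_force: [-0.2, -0.1, -2.1]
grip_width: 0.0642
```

```bash
python3 st.py
```

```text
25.12 pos [ 0.6012 -0.0045  0.1277] F [-0.22 -0.05 -2.11] M [-0.003  0.024  0.004] w 0.0642 yaw 50.09 axis [-1.e-04  0.e+00 -1.e+00] q6 -0.981
```

Emit:
drive_tool(commands=[[0.013,0,0,0,0,0,0],[0.012,0,0,0,0,0,0],[0.013,0,0,0,0,0,0],[0,0,0,0,0,0,0],[0,0,0,0,0,0,0]])

```text
t: 25.53
position: [0.6012, -0.0045, 0.1262]
tool_rot: [0.664, 0.242, 0.665, -0.242]
wrist_force: [-0.1, -0.4, -0.7]
grip_width: 0.0642
```

Emit:
drive_tool(commands=[[0.013,0,0,0,0,0,0],[0.012,0,0,0,0,0,0],[0.013,0,0,0,0,0,0],[0,0,0,0,0,0,0],[0,0,0,0,0,0,0]])

```text
t: 25.95
position: [0.6012, -0.0045, 0.1247]
tool_rot: [0.664, 0.242, 0.664, -0.242]
wrist_force: [-0.6, 0.2, -1.3]
grip_width: 0.0642
```

Emit:
drive_tool(commands=[[0.01,0,0,0,0,0,0],[0.01,0,0,0,0,0,0],[0,0,0,0,0,0,0],[0,0,0,0,0,0,0],[0,0,0,0,0,0,0]])

```text
t: 26.37
position: [0.6012, -0.0045, 0.124]
tool_rot: [0.664, 0.242, 0.664, -0.242]
wrist_force: [0.5, 0.2, -0.7]
grip_width: 0.0643
```

Emit:
drive_tool(commands=[[0.01,0,0,0,0,0,0],[0.008,0,0,0,0,0,0],[0,0,0,0,0,0,0],[0,0,0,0,0,0,0],[0,0,0,0,0,0,0]])

```text
t: 26.78
position: [0.6013, -0.0045, 0.1234]
tool_rot: [0.665, 0.242, 0.664, -0.242]
wrist_force: [-0.3, -0.5, 3.8]
grip_width: 0.0643
```

Home height is reached, with the ring's flange touching the disc at 0.1234. I'll turn clockwise and watch the moment.

Emit:
drive_tool(commands=[[0,0,0,0.5,0,0,0],[0,0,0,0.5,0,0,0],[0,0,0,0.5,0,0,0],[0,0,0,0,0,0,0],[0,0,0,0,0,0,0],[0,0,0,0,0,0,0]])

```text
t: 27.28
position: [0.6014, -0.0046, 0.1234]
tool_rot: [0.64, 0.3, 0.64, -0.3]
wrist_force: [0.5, -0.3, 4.3]
grip_width: 0.0638
```

```bash
python3 st.py
```

```text
27.28 pos [ 0.6014 -0.0046  0.1234] F [ 0.55 -0.25  4.25] M [-0.036 -0.021 -0.08 ] w 0.0638 yaw 39.79 axis [ 5.e-04 -0.e+00 -1.e+00] q6 -0.801
```

Emit:
drive_tool(commands=[[0,0,0,0.5,0,0,0],[0,0,0,0.5,0,0,0],[0,0,0,0.4,0,0,0],[0,0,0,0,0,0,0],[0,0,0,0,0,0,0],[0,0,0,0,0,0,0]])

```text
t: 27.78
position: [0.6013, -0.0046, 0.1233]
tool_rot: [0.613, 0.353, 0.613, -0.353]
wrist_force: [0.6, -1.0, 4.8]
grip_width: 0.0647
```

```bash
python3 st.py
```

```text
27.78 pos [ 0.6013 -0.0046  0.1233] F [ 0.55 -1.02  4.8 ] M [-0.008 -0.109 -0.094] w 0.0647 yaw 30.18 axis [ 3.e-04  0.e+00 -1.e+00] q6 -0.634
```

Emit:
drive_tool(commands=[[0,0,0,0.3,0,0,0],[0,0,0,0.3,0,0,0],[0,0,0,0,0,0,0],[0,0,0,0,0,0,0],[0,0,0,0,0,0,0]])

```text
t: 28.2
position: [0.6013, -0.0045, 0.1233]
tool_rot: [0.6, 0.375, 0.6, -0.375]
wrist_force: [1.1, -1.0, 4.8]
grip_width: 0.064
```

```bash
python3 st.py
```

```text
28.2 pos [ 0.6013 -0.0045  0.1233] F [ 1.12 -1.01  4.81] M [-0.063 -0.012 -0.121] w 0.064 yaw 26.03 axis [ 3.e-04 -0.e+00 -1.e+00] q6 -0.561
```

Emit:
drive_tool(commands=[[0,0,0,0.3,0,0,0],[0,0,0,0.3,0,0,0],[0,0,0,0,0,0,0],[0,0,0,0,0,0,0],[0,0,0,0,0,0,0]])

```text
t: 28.62
position: [0.6013, -0.0046, 0.1234]
tool_rot: [0.586, 0.396, 0.586, -0.396]
wrist_force: [0.1, 0.6, 6.0]
grip_width: 0.0641
```

```bash
python3 st.py
```

```text
28.62 pos [ 0.6013 -0.0046  0.1234] F [0.11 0.6  6.04] M [-0.066 -0.02  -0.087] w 0.0641 yaw 21.9 axis [ 2.e-04 -0.e+00 -1.e+00] q6 -0.489
```

Emit:
drive_tool(commands=[[0,0,0,0.3,0,0,0],[0,0,0,0.3,0,0,0],[0,0,0,0,0,0,0],[0,0,0,0,0,0,0],[0,0,0,0,0,0,0]])

```text
t: 29.03
position: [0.6013, -0.0045, 0.1233]
tool_rot: [0.571, 0.417, 0.571, -0.417]
wrist_force: [0.1, -1.6, 5.2]
grip_width: 0.064
```

```bash
python3 st.py
```

```text
29.03 pos [ 0.6013 -0.0045  0.1233] F [ 0.05 -1.63  5.18] M [-0.081 -0.024 -0.102] w 0.064 yaw 17.78 axis [ 2.e-04 -1.e-04 -1.e+00] q6 -0.417
```

Emit:
drive_tool(commands=[[0,0,0,0.3,0,0,0],[0,0,0,0.3,0,0,0],[0,0,0,0,0,0,0],[0,0,0,0,0,0,0]])

```text
t: 29.37
position: [0.6013, -0.0046, 0.1234]
tool_rot: [0.556, 0.437, 0.556, -0.437]
wrist_force: [-0.4, 0.4, 4.8]
grip_width: 0.0642
```

```bash
python3 st.py
```

```text
29.37 pos [ 0.6013 -0.0046  0.1234] F [-0.36  0.37  4.85] M [-0.029 -0.034 -0.083] w 0.0642 yaw 13.64 axis [ 3.e-04 -1.e-04 -1.e+00] q6 -0.345
```

Emit:
drive_tool(commands=[[0,0,0,0.3,0,0,0],[0,0,0,0.3,0,0,0],[0,0,0,0,0,0,0],[0,0,0,0,0,0,0]])

```text
t: 29.7
position: [0.6013, -0.0046, 0.1234]
tool_rot: [0.54, 0.457, 0.54, -0.457]
wrist_force: [-0.2, -0.6, 5.5]
grip_width: 0.0643
```

```bash
python3 st.py
```

```text
29.7 pos [ 0.6013 -0.0046  0.1234] F [-0.18 -0.56  5.55] M [-0.105  0.017 -0.095] w 0.0643 yaw 9.51 axis [ 3.e-04 -0.e+00 -1.e+00] q6 -0.273
```

Emit:
drive_tool(commands=[[0,0,0,0.3,0,0,0],[0,0,0,0.2,0,0,0],[0,0,0,0,0,0,0],[0,0,0,0,0,0,0]])

```text
t: 30.03
position: [0.6013, -0.0046, 0.1233]
tool_rot: [0.526, 0.473, 0.526, -0.473]
wrist_force: [0.3, -0.6, 6.0]
grip_width: 0.064
```

```bash
python3 st.py
```

```text
30.03 pos [ 0.6013 -0.0046  0.1233] F [ 0.33 -0.59  5.98] M [-0.024 -0.037 -0.072] w 0.064 yaw 6.08 axis [ 2.e-04 -0.e+00 -1.e+00] q6 -0.213
```

Emit:
drive_tool(commands=[[0,0,0,0.25,0,0,0],[0,0,0,0.25,0,0,0],[0,0,0,0,0,0,0],[0,0,0,0,0,0,0]])

```text
t: 30.37
position: [0.6013, -0.0046, 0.1234]
tool_rot: [0.511, 0.488, 0.511, -0.488]
wrist_force: [0.5, -0.2, 5.8]
grip_width: 0.0642
```

```bash
python3 st.py
```

```text
30.37 pos [ 0.6013 -0.0046  0.1234] F [ 0.49 -0.19  5.78] M [-0.101  0.011 -0.121] w 0.0642 yaw 2.64 axis [ 3.e-04 -1.e-04 -1.e+00] q6 -0.153
```

Emit:
drive_tool(commands=[[0,0,0,0.25,0,0,0],[0,0,0,0.25,0,0,0],[0,0,0,0,0,0,0],[0,0,0,0,0,0,0]])

```text
t: 30.7
position: [0.6013, -0.0046, 0.1234]
tool_rot: [0.497, 0.504, 0.496, -0.503]
wrist_force: [-0.8, -0.1, 6.6]
grip_width: 0.0638
```

```bash
python3 st.py
```

```text
30.7 pos [ 0.6013 -0.0046  0.1234] F [-0.8  -0.11  6.57] M [-0.077  0.004 -0.031] w 0.0638 yaw -0.8 axis [ 2.e-04 -0.e+00 -1.e+00] q6 -0.093
```

Emit:
drive_tool(commands=[[0,0,0,0.25,0,0,0],[0,0,0,0.15,0,0,0],[0,0,0,0,0,0,0],[0,0,0,0,0,0,0]])

```text
t: 31.03
position: [0.6013, -0.0045, 0.1234]
tool_rot: [0.484, 0.515, 0.484, -0.515]
wrist_force: [0.4, -0.5, 4.5]
grip_width: 0.0644
```

```bash
python3 st.py
```

```text
31.03 pos [ 0.6013 -0.0045  0.1234] F [ 0.4  -0.53  4.48] M [-0.027 -0.01  -0.027] w 0.0644 yaw -3.54 axis [ 3.e-04 -1.e-04 -1.e+00] q6 -0.045
```

Emit:
drive_tool(commands=[[0,0,0,0.2,0,0,0],[0,0,0,0.2,0,0,0],[0,0,0,0,0,0,0],[0,0,0,0,0,0,0]])

```text
t: 31.37
position: [0.6013, -0.0046, 0.1233]
tool_rot: [0.472, 0.527, 0.472, -0.527]
wrist_force: [0.8, -0.4, 5.0]
grip_width: 0.0643
```

```bash
python3 st.py
```

```text
31.37 pos [ 0.6013 -0.0046  0.1233] F [ 0.82 -0.41  5.05] M [-0.115 -0.057 -0.058] w 0.0643 yaw -6.29 axis [ 3.e-04 -1.e-04 -1.e+00] q6 0.003
```

```bash
python3 rl.py o17 -0.0008
```

```text
31.3667 [ 0.60129872 -0.00457146  0.12334577] [ 0.81797517 -0.40938085  5.04515775] [-0.11459765 -0.0568672  -0.05836584] 0.06429346093873156 -6.293907301784031
```

View pics/o17.png

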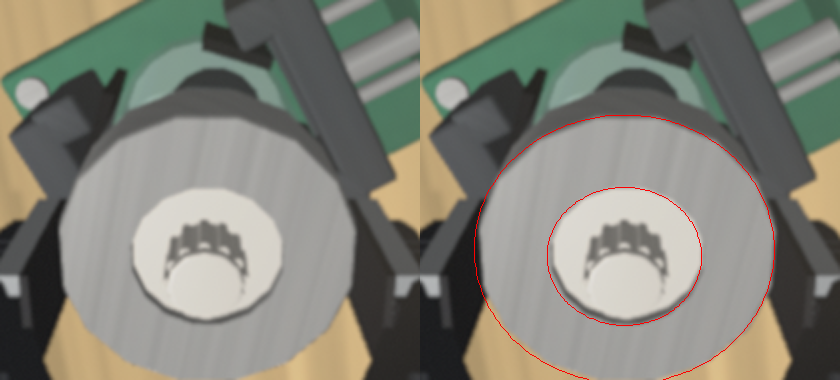

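The ring is still aligned in the fingers, down over the disc with the knob through it. I'll continue in small turns.

Emit:
drive_tool(commands=[[0,0,0,0.2,0,0,0],[0,0,0,0.2,0,0,0],[0,0,0,0,0,0,0],[0,0,0,0,0,0,0]])

```text
t: 31.75
position: [0.6012, -0.0046, 0.1233]
tool_rot: [0.459, 0.538, 0.459, -0.538]
wrist_force: [0.2, 0.5, 4.8]
grip_width: 0.0643
```

```bash
python3 st.py
```

```text
31.75 pos [ 0.6012 -0.0046  0.1233] F [0.19 0.47 4.81] M [-0.007  0.011 -0.084] w 0.0643 yaw -9.05 axis [ 1.e-04 -1.e-04 -1.e+00] q6 0.051
```

Emit:
drive_tool(commands=[[0,0,0,0.2,0,0,0],[0,0,0,0.2,0,0,0],[0,0,0,0,0,0,0],[0,0,0,0,0,0,0]])

```text
t: 32.08
position: [0.6012, -0.0046, 0.1233]
tool_rot: [-0.446, -0.549, -0.446, 0.549]
wrist_force: [-0.8, -1.0, 5.2]
grip_width: 0.0642
```

```bash
python3 st.py
```

```text
32.08 pos [ 0.6012 -0.0046  0.1233] F [-0.81 -1.01  5.23] M [-0.196  0.003  0.019] w 0.0642 yaw -11.86 axis [ 0.e+00 -1.e-04 -1.e+00] q6 0.1
```

Emit:
drive_tool(commands=[[0,0,0,0.15,0,0,0],[0,0,0,0.15,0,0,0],[0,0,0,0,0,0,0],[0,0,0,0,0,0,0]])

```text
t: 32.42
position: [0.6012, -0.0046, 0.1233]
tool_rot: [-0.436, -0.557, -0.436, 0.557]
wrist_force: [-1.0, -1.2, 5.5]
grip_width: 0.0644
```

```bash
python3 st.py
```

```text
32.42 pos [ 0.6012 -0.0046  0.1233] F [-1.   -1.21  5.54] M [-0.238  0.044 -0.009] w 0.0644 yaw -13.91 axis [-0.e+00 -1.e-04 -1.e+00] q6 0.136
```

Emit:
drive_tool(commands=[[0,0,0,0.15,0,0,0],[0,0,0,0.15,0,0,0],[0,0,0,0,0,0,0],[0,0,0,0,0,0,0]])

```text
t: 32.75
position: [0.6012, -0.0046, 0.1232]
tool_rot: [-0.426, -0.565, -0.426, 0.565]
wrist_force: [-1.6, -1.7, 4.7]
grip_width: 0.0642
```

```bash
python3 st.py
```

```text
32.75 pos [ 0.6012 -0.0046  0.1232] F [-1.62 -1.7   4.73] M [-0.406  0.027  0.168] w 0.0642 yaw -15.98 axis [-1.e-04 -1.e-04 -1.e+00] q6 0.172
```

Emit:
drive_tool(commands=[[0,0,0,0.15,0,0,0],[0,0,0,0.15,0,0,0],[0,0,0,0,0,0,0],[0,0,0,0,0,0,0]])

```text
t: 33.08
position: [0.6011, -0.0046, 0.1232]
tool_rot: [-0.415, -0.572, -0.415, 0.572]
wrist_force: [-2.1, -3.8, 4.0]
grip_width: 0.0646
```

```bash
python3 st.py
```

```text
33.08 pos [ 0.6011 -0.0046  0.1232] F [-2.12 -3.76  4.01] M [-0.593  0.056  0.188] w 0.0646 yaw -18.09 axis [-2.e-04 -1.e-04 -1.e+00] q6 0.209
```

Emit:
drive_tool(commands=[[0,0,0,0.15,0,0,0],[0,0,0,0.15,0,0,0],[0,0,0,0,0,0,0],[0,0,0,0,0,0,0]])

```text
t: 33.42
position: [0.6011, -0.0046, 0.1232]
tool_rot: [-0.405, -0.58, -0.405, 0.58]
wrist_force: [-1.6, -3.3, 2.7]
grip_width: 0.0642
```

```bash
python3 st.py
```

```text
33.42 pos [ 0.6011 -0.0046  0.1232] F [-1.63 -3.27  2.74] M [-0.762  0.039  0.243] w 0.0642 yaw -20.17 axis [-2.e-04 -0.e+00 -1.e+00] q6 0.245
```

Emit:
drive_tool(commands=[[0,0,0,0.2,0,0,0],[0,0,0,0.2,0,0,0],[0,0,0,0,0,0,0],[0,0,0,0,0,0,0],[0,0,0,0,0,0,0]])

```text
t: 33.83
position: [0.6011, -0.0046, 0.1231]
tool_rot: [-0.391, -0.589, -0.391, 0.589]
wrist_force: [-2.0, -3.8, -0.6]
grip_width: 0.0641
```

```bash
python3 st.py
```

```text
33.83 pos [ 0.6011 -0.0046  0.1231] F [-1.99 -3.85 -0.55] M [-0.795  0.084 -0.073] w 0.0641 yaw -22.91 axis [-2.e-04  1.e-04 -1.e+00] q6 0.293
```

```bash
python3 rl.py o18 -0.0008
python3 - <<'E'
from h import *
C=camT();Z=np.load('pics/o18.npz');polyfit(C,Z['im'],(313,265),90,-.0008)
Z=np.load('pics/o17.npz');polyfit(C,Z['im'],(313,265),90,-.0008)
E
python3 st.py
```

```text
33.8333 [ 0.60110595 -0.00457215  0.12314885] [-1.99499099 -3.84506587 -0.55139615] [-0.79511196  0.08410495 -0.07283152] 0.06405840563561498 -22.914208992335286
ring16 c [ 0.00149 -0.0048 ] flat normal angle from tool y (y->z) deg mod22.5 19.42383348463727 af 0.08246396822943594
[[0.0, 5920.64], [2.2, 5927.77], [4.5, 5933.81], [6.8, 5940.54], [9.0, 5937.23], [11.2, 5929.44], [13.5, 5924.18], [15.8, 5920.73], [18.0, 5916.89], [20.2, 5915.49]]
ring16 c [ 0.00161 -0.00586] flat normal angle from tool y (y->z) deg mod22.5 13.113369103551422 af 0.08379503386851338
[[0.0, 5983.53], [2.2, 5988.23], [4.5, 5976.44], [6.8, 5957.56], [9.0, 5931.58], [11.2, 5909.18], [13.5, 5905.57], [15.8, 5921.19], [18.0, 5942.24], [20.2, 5965.65]]
33.88 pos [ 0.6011 -0.0046  0.1231] F [-2.04 -3.54  0.32] M [-0.792  0.042 -0.034] w 0.0643 yaw -22.91 axis [-3.e-04  1.e-04 -1.e+00] q6 0.293
```

View pics/o18.png

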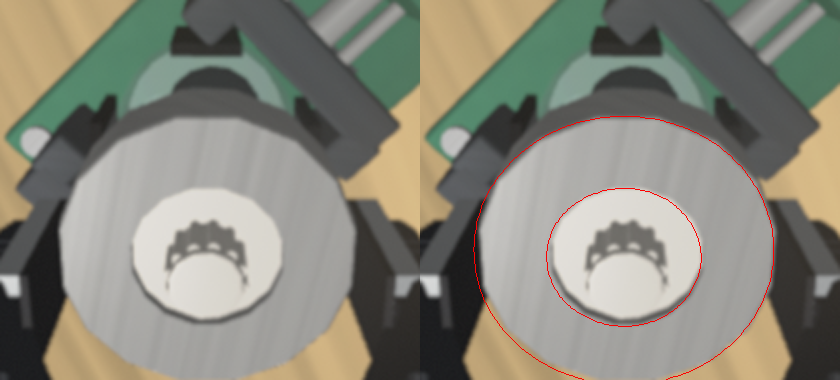

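Emit:
drive_tool(commands=[[0,0,0,0,0,0,0.85],[0,0,0,0,0,0,1],[0,0,0,0,0,0,1],[0,0,0,0,0,0,1],[0,0,0,0,0,0,1],[0,0,0,0,0,0,1]])

```text
t: 34.38
position: [0.6013, -0.0045, 0.1233]
tool_rot: [0.391, 0.589, 0.391, -0.589]
wrist_force: [0.3, 0.2, 0.0]
grip_width: 0.0852
```

```bash
python3 rl.py o19 -0.0008
```

```text
34.3833 [ 0.60125388 -0.00445249  0.12329643] [0.31337761 0.19707932 0.03584241] [-0.02052724  0.03190887 -0.02588561] 0.08523340420315374 -22.89244729807317
```

View pics/o19.png

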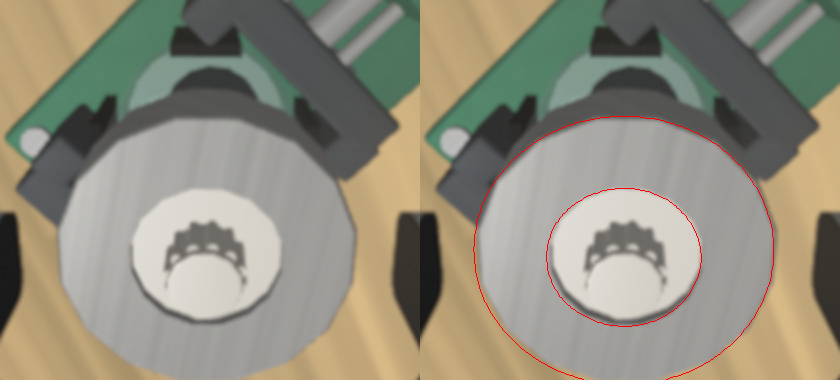

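The ring stays exactly where it was after letting go. I'll regrip briefly to check the tightness, since the last moment reading disagreed with the trend.

Emit:
drive_tool(commands=[[-0.02,0,0,0,0,0,0.7],[0,0,0,0,0,0,0.5],[0,0,0,0,0,0,0],[0,0,0,0,0,0,0],[0,0,0,0,0,0,0],[0,0,0,0,0,0,0]])

```text
t: 34.93
position: [0.6013, -0.0044, 0.1247]
tool_rot: [0.391, 0.589, 0.391, -0.589]
wrist_force: [-3.7, 0.9, 9.5]
grip_width: 0.0643
```

```bash
python3 st.py
```

```text
34.93 pos [ 0.6013 -0.0044  0.1247] F [-3.66  0.86  9.47] M [0.044 0.305 0.166] w 0.0643 yaw -22.88 axis [ 7.e-04 -1.e-04 -1.e+00] q6 0.293
```

Emit:
drive_tool(commands=[[0,0,0,0.1,0,0,0],[0,0,0,0.1,0,0,0]])

```text
t: 35.1
position: [0.6013, -0.0045, 0.1247]
tool_rot: [0.384, 0.594, 0.384, -0.594]
wrist_force: [-4.0, 0.6, 10.9]
grip_width: 0.0641
```

```bash
python3 st.py
```

```text
35.1 pos [ 0.6013 -0.0045  0.1247] F [-4.01  0.59 10.87] M [0.087 0.417 0.777] w 0.0641 yaw -24.26 axis [ 6.e-04 -2.e-04 -1.e+00] q6 0.317
```

Emit:
drive_tool(commands=[[0,0,0,0,0,0,0],[0,0,0,0,0,0,0]])

```text
t: 35.27
position: [0.6013, -0.0045, 0.1247]
tool_rot: [0.384, 0.594, 0.384, -0.594]
wrist_force: [-2.7, 0.8, 9.0]
grip_width: 0.0642
```

```bash
python3 st.py
```

```text
35.27 pos [ 0.6013 -0.0045  0.1247] F [-2.68  0.81  8.99] M [0.044 0.377 0.355] w 0.0642 yaw -24.25 axis [ 6.e-04 -1.e-04 -1.e+00] q6 0.317
```

Now 1.4° of turn raises a clear tightening moment of 0.36 to 0.78 N m, so the ring is tight. I'll stop, release and retreat.

Emit:
drive_tool(commands=[[0,0,0,0,0,0,0.85],[0,0,0,0,0,0,1],[0,0,0,0,0,0,1],[0,0,0,0,0,0,1],[-0.1,0,0,0,0,0,1],[-0.4,0,0,0,0,0,1],[-0.7,0,0,0,0,0,1],[-0.8,0,0,0,0,0,1],[-0.8,0,0,0,0,0,1],[-0.8,0,0,0,0,0,1],[-0.8,0,0,0,0,0,1],[0,0,0,0,0,0,1],[0,0,0,0,0,0,1],[0,0,0,0,0,0,1],[0,0,0,0,0,0,1],[0,0,0,0,0,0,1],[0,0,0,0,0,0,1],[0,0,0,0,0,0,1]])

```text
t: 36.77
position: [0.601, -0.0045, 0.2994]
tool_rot: [-0.383, -0.594, -0.384, 0.594]
wrist_force: [0.3, -0.9, 0.0]
grip_width: 0.0849
```

Run:
```python
from h import *
s=robot.get_state();im,d=vision.read_camera('wrist');z0=s['position'][2];print(s['t'],s['position'],s['wrist_force'])
cv2.imwrite('pics/w20.png',im[:,:,::-1]);C=camT();P=cloud(C,d);Zw=P[...,2]+z0
r=np.hypot(P[...,0],P[...,1]);m=(abs(Zw-.123)<.004)&(r<.034)&(r>.019)
A=np.c_[P[m][:,:2],np.ones(m.sum())];print('ring top plane',m.sum(),np.linalg.lstsq(A,Zw[m],rcond=None)[0],np.median(Zw[m]),'mid',(P[m].min(0)+P[m].max(0))/2)
k=(r<.006); print('knob',np.median(Zw[k]))
b=cam('scene');sc,_=vision.read_camera('scene');cv2.imwrite('pics/s20.png',sc[:,:,::-1])
tp,_=vision.read_camera('top');dd=np.abs(tp.astype(int)-np.load('pics/top0im.npy').astype(int)).max(2)>40
n,l,st,c=cv2.connectedComponentsWithStats(dd.astype(np.uint8));print([(st[i][:5].tolist()) for i in range(1,n) if st[i,4]>15])
```

```text
36.7667 [ 0.60101552 -0.00454465  0.29938192] [ 0.26027429 -0.88196154  0.04612514]
ring top plane 2338 [ 0.01225952 -0.0026259   0.12228604] 0.12232017728156291 mid [ 0.00112582 -0.00046178 -0.17714156]
knob 0.13334562552323947
[[234, 18, 107, 82, 6094], [344, 32, 15, 18, 216], [348, 38, 20, 51, 514], [330, 52, 16, 37, 419], [356, 82, 7, 10, 26], [337, 90, 8, 8, 42], [349, 91, 6, 13, 45], [332, 92, 4, 10, 28], [221, 94, 34, 60, 961], [343, 97, 12, 17, 82], [336, 99, 7, 7, 27], [275, 101, 46, 21, 441], [321, 102, 31, 63, 614], [339, 114, 11, 21, 172], [278, 117, 51, 32, 451], [0, 142, 363, 258, 35317], [295, 153, 6, 6, 24], [235, 155, 23, 18, 281], [269, 160, 13, 4, 30], [299, 195, 26, 10, 136], [313, 207, 12, 4, 24], [190, 216, 22, 16, 155], [405, 220, 17, 16, 202], [193, 235, 12, 7, 47], [311, 235, 19, 17, 232], [297, 237, 13, 15, 112], [102, 276, 13, 11, 67], [87, 279, 14, 12, 82], [120, 279, 8, 4, 21], [84, 290, 33, 17, 216], [86, 317, 22, 4, 52], [0, 335, 93, 65, 4634], [129, 354, 12, 5, 20], [258, 371, 5, 6, 20], [264, 374, 76, 26, 1360]]
```

View pics/w20.png

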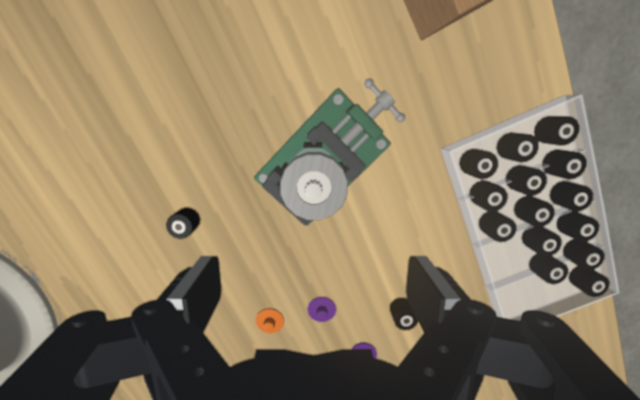

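View pics/s20.png

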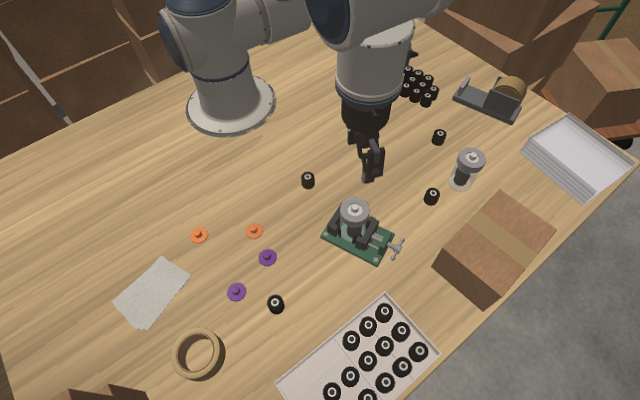

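The jar is closed: in the wrist view the ring is level at (313,187) with the knob through its hole. The scene view shows the rollers, tape and closed jar in the same places as at the start.

Run:
```python
from rig import close_job
print(close_job())
```

```text
the job is handed in; nothing more can be done
None
```

The jar is closed and I handed the job in at about 37 s of the 72 s. I seated the white disc with about 3 N of press and let it go, then brought the ring over it. The ring dropped into the thread and I turned it clockwise, stopping roughly 9 to 12° past first pull. I then released it and backed the arm off.

**Last checks:**
- **Disc and ring:** before the ring came near, the disc's flange top stood at 0.1197 m (0.120 expected). After closing, the ring's top is at 0.122 m (home is 0.123 m) with about 0.013 rad of tilt, and the knob top is at 0.133 m (0.134 m expected).
- **Other things on the bench:** by eye in the scene picture, they are where they started. A comparison of the top-camera pictures was inconclusive because the arm covers part of that view.

**Readings that disagreed:**
- **Free turn:** the ring turned freely for about 62 to 65° after it dropped, against the 25 to 55° stated.
- **Moment:** it rose to about 0.24 N m, then fell to about −0.07 N m on the last turn. It may have slipped in the grip, so I let go, regripped and turned 1.4° more. That gave 0.36 N m holding and up to 0.78 N m while turning, which means it is tight.
- **Clamp force:** I did not measure it; from the angle turned I estimate about 20 N.

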